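# Spoon a trackball into its housing

### The job

With the one-ball spoon, scoop the large ball out of its lane in the black tray and tip it, from close above, into the round cup of the trackball housing that has no ball yet, without touching the ball with the gripper. Then stand the spoon upright on the bench again and let go of it.

Things in the scene. Friction and masses are not known exactly. Their poses are not given: they have to be found in the camera images.
- ball_center (a point): Centre of the large ball: polished white resin, 32 mm diameter, about 30 g, slippery, free to roll; its orientation means nothing. It lies in the middle of one of the tray's three lanes, centre 16 mm above the lane floor, at about tray x = +21 mm. The 24 mm balls in the other two lanes are bystanders.
- tray: Black tray, fixed; origin: centre of underside. +x runs along the lanes to the back wall (inner face x 46 mm; open front x -50). Lanes 66 mm wide at y -70, 0, 70; floor 6 mm up, ribs 16 up, wall 32 up. A V of grey plates (x 31 to 46, 18.5 to 33 mm up) stops the ball's centre at x 22. The spoon slid along the floor goes under it, nose to 5 mm (+-3) off the wall; then back out 30 mm before lifting.
- spoon_grip (a point): Middle of the spoon's level handle (bar 14 mm wide, 16 high, 100 long), 50 mm above its underside; stands by itself. +x to the nose, z up. 80 g. Rear foot 44 wide, 48 behind. Pocket centre 100 ahead, 47 wide (42 inside), sides 8 high, back wall 84 ahead. Nose tip 122 ahead; ramp to a 3 mm ridge 110 ahead; ball rests 102 ahead, 32 below. It rolls out over the nose at 30 deg nose down; 45 is sure.
- cup (a point): The empty trackball housing, fixed: grey block 80 x 80 x 28 mm high with a black funnel cup in its middle, mouth 60 mm inside, rim 30 mm above the bench, narrowing to a 35 mm well. The point is where a seated ball's centre lies, 21 mm above the bench on the cup's axis; z up. The like housing beside it already holds a ball and is a bystander.
There are look-alikes about, which are no part of the job. Leave any orange or yellow look-alike of the part that bears cup alone.

How it is judged:
By the outcome, as a careful person would: the job done as asked, in the order asked, and still so for the second after the job is handed in, with the robot touching nothing.
It also fails if it takes over 67 s, if anything falls off the work surface, if the arm or the gripper's body presses on something with over 40 N, if the wrist force passes 120 N, or if a joint passes its speed limit or range.

### The arm

A 7-joint arm with a two-finger parallel gripper is mounted at the origin on the work surface. World frame = base frame: x ahead of the robot, y to its left, z up, the work surface at z = 0. Lengths are in m, angles in degrees, forces in N, time in s.
With the tool pointing down it reaches from about 0.35 to 0.9 m from the base axis. Payload 8.1 kg.
Tool frame: the origin (TCP) lies on the centre line of the jaws, within the pads' length; the fingertips stand 11 mm ahead of it and the grasp point (between the pads) lies 8 mm behind it; y points along the fingers, z is the direction in which the jaws open and shut, and the axes are right-handed (so a half turn about y gives the same grasp; the last joint's range is limited). The gripper opens to 85 mm and grips with 20 to 120 N. Pads are 22 mm wide; open, the fingers measure 114 mm over their backs; the gripper's body (76 mm by 85 mm) begins 54 mm behind the grasp point. The pads swing forward as they close: fully open they stand 13 mm farther back than shut.
Start: joints at [-81.337, 24.895, 1.432, 90.138, -0.665, 64.973, -4.303], TCP at [0.157, 0.605, 0.242] pointing down, gripper open.
Joint ranges: [-149.89, 149.89], [-25.12, 119.58], [-72.63, 75.52], [4.76, 147.25], [-75.54, 255.54], [6.69, 114.76], [-157.13, 157.13]. Speed limits (degrees/s): [127.2, 127.2, 172.46, 172.46, 180, 180, 180].

### API

Orientations are given as [roll, pitch, yaw] about the fixed x, y, z axes, in that order (R = Rz(yaw) Ry(pitch) Rx(roll)).
In Python, from station import * gives the robot as it stands.
- The arm moves only by the tool carry_out, never from a script. Its argument "deltas" is a list of rows, each a list of 3 entries, a list of its own where there are three numbers: the shift along the tool's x, y, z in cm, then the turn about the tool's y in degrees, then the finger opening in cm, from 0 to 8.54. In form: [[[x, y, z], spin, grip], ...]. A call has 1 to 8 rows; each row is the pose to reach, as a shift and turn from the pose commanded when the call began, along the tool's axes at that moment; what a row does not reach only later rows make up. A row lasts 1/8 s, in which the tool goes at most 62.5 mm and 10.7 degrees, less where a joint would pass 70% of its speed; a pose out of reach is approached as far as the arm can. A call with a gripper value outside its range is refused whole. The fingers move at their own pace and stop on an object; "grip_force" is the grip in N (left out, the last holds). Time passes only in rows, so rows that repeat a pose let the fingers close. It gives the time, the measured TCP pose, the force and the opening at its end, in the units of the state.
- read_state(): the state, without advancing time (a new reading comes with each control period).
- camera(name): name is "side" or "top"; returns the picture (480x640x3 uint8, red, green, blue); there is no depth.
- camera_model(name): a dict with "fx", "fy", "cx", "cy" (pixels), "rvec" (rotation vector, rad) and "tvec" (3), from world to camera coordinates, as OpenCV has them. Camera axes: x right, y down, z forward; pixel columns grow to the right and rows downward; lengths in m; the calibration is good to about 2 mm. A picture is of the moment at which its call begins. camera_model takes no time and is no camera call.
- close_job(): hands the job in, once; it reports no verdict.
The state is a dict: "time": time; "q": joint angles; "dq": joint speeds; "effort": joint torques, N m; "position": TCP position; "ee_rot": TCP orientation; "contact_force": force on the tool from outside, world axes, zero at the start; "moment": the same for the moment, N m; "gripper_width": opening from 0.0 (shut) to 1.0 (fully open).
Only numpy, scipy, OpenCV 4.12 (cv2) and the standard library are available. Lean on these libraries where they do the work, as an engineer would, in place of code of your own. Each camera call takes 0.05 s, during which the arm holds its last target.

## Working session

There is one attempt and no reset: what is moved stays moved. The work goes in short steps, Python scripts to look and compute and a tool call to move; the robot and the scene stay as the last step left them, time stands still between calls to the robot, and variables do not carry over. Pictures are saved under pics/ and viewed, and the job is handed in when it is done.

Besides the shell and the picture viewer there is one more tool, called by a JSON object that holds its "fn" and its "kwargs". carry_out: Moves the arm, as the interface text tells. Its arguments: {"type":"object","properties":{"deltas":{"type":"array","items":{"type":"array"}},"grip_force":{"type":"number"}},"required":["deltas"]}

```bash
mkdir -p pics; python3 - <<'E'
from station import *
import cv2
print(read_state())
for n in("side","top"):
    cv2.imwrite(f"pics/{n}0.png",camera(n)[:,:,::-1]); print(camera_model(n))
E
```

```text
{'time': 0.0, 'q': array([-81.33723295,  24.93728691,   1.4305829 ,  90.19054292,
        -0.66425259,  64.97383649,  -4.30327952]), 'dq': array([ 0.04524629, -0.03527447, -0.02965514, -0.00681987, -0.11818398,
       -0.07398057, -0.02405527]), 'effort': array([ 5.69818858e-04, -6.70456910e+01,  1.02521751e+00, -3.16213524e+01,
        1.55734102e-02,  1.24448552e-02, -3.32949992e-05]), 'position': array([0.1568513 , 0.604476  , 0.24150713]), 'ee_rot': array([-9.00929598e+01, -8.69127152e-03, -1.45452891e+01]), 'contact_force': array([-0.20347722, -1.16964346,  0.29734069]), 'moment': array([-0.01973388, -0.01582308,  0.05220268]), 'gripper_width': 0.9977903866689468}
{'fx': 498.35556627727885, 'fy': 498.35556627727885, 'cx': 317.1777754991543, 'cy': 240.6772226425854, 'rvec': array([ 0.43702452, -2.78475629,  1.05958631]), 'tvec': array([0.43842419, 0.18030899, 0.81784213])}
{'fx': 523.4028632046623, 'fy': 523.4028632046623, 'cx': 315.7542397448984, 'cy': 236.3780027926751, 'rvec': array([ 2.17372526, -2.15223089,  0.11733292]), 'tvec': array([-0.07550864,  0.4898242 ,  0.95552101])}
```

View pics/side0.png

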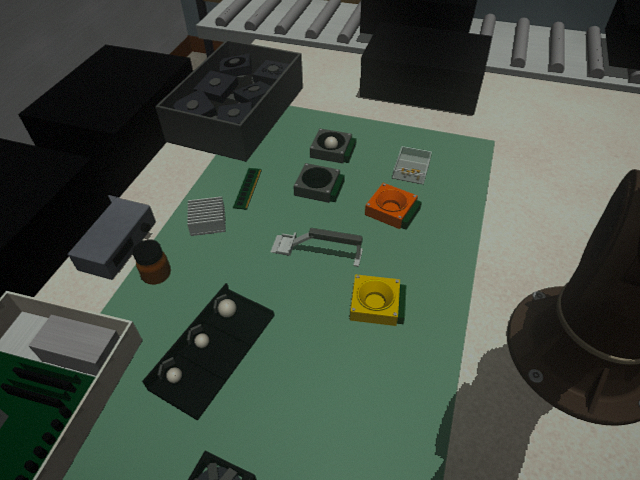

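View pics/top0.png

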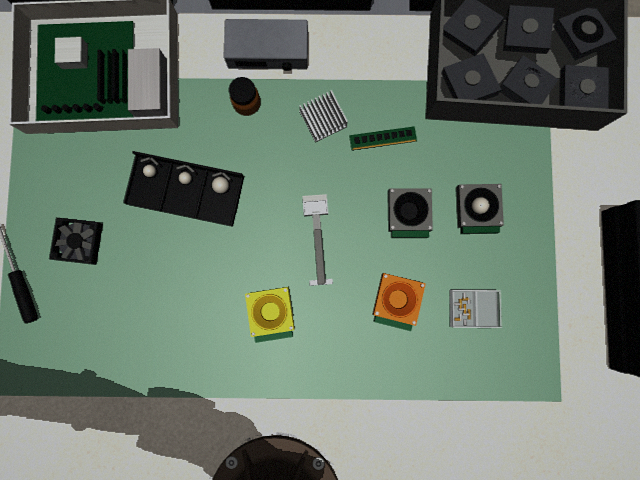

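```bash
cat > h.py <<'E'
import numpy as np,cv2
from station import *
def M(n):
    m=camera_model(n); K=np.array([[m['fx'],0,m['cx']],[0,m['fy'],m['cy']],[0,0,1]]); R=cv2.Rodrigues(np.array(m['rvec']))[0]; return K,R,np.array(m['tvec'])
def ray(n,p):
    K,R,t=M(n); d=R.T@np.linalg.inv(K)@np.array([p[0],p[1],1.]); return -R.T@t,d/np.linalg.norm(d)
def onz(n,p,z):
    o,d=ray(n,p); return o+d*(z-o[2])/d[2]
def proj(n,X):
    K,R,t=M(n); c=K@(R@np.array(X,float)+t); return c[:2]/c[2]
def tri(ps,pt):
    a,b=M('side'),M('top')
    P=[k@np.c_[r,t] for k,r,t in(a,b)]
    X=cv2.triangulatePoints(P[0],P[1],np.array(ps,float),np.array(pt,float)).ravel(); return X[:3]/X[3]
def crop(n,src,x,y,w,h,s,out):
    im=cv2.imread(src)[y:y+h,x:x+w]; cv2.imwrite(out,cv2.resize(im,None,fx=s,fy=s,interpolation=cv2.INTER_CUBIC))
E
python3 - <<'E'
from h import *
a=cv2.imread('pics/top0.png');b=cv2.imread('pics/side0.png')
def c(im,x,y,w,h): return cv2.resize(im[y:y+h,x:x+w],(400,300),interpolation=cv2.INTER_CUBIC)
# each 120x90 / scaled
o=np.vstack([np.hstack([c(a,120,142,133,100),c(a,255,187,133,100)]),np.hstack([c(a,380,160,133,100),c(b,258,190,133,100)])])
cv2.imwrite('pics/crops.png',o)
for n,im in(('top',a),('side',b)):
    g=im.min(2); m=(g>110).astype(np.uint8)
    hsv=cv2.cvtColor(im,cv2.COLOR_BGR2HSV); m=((hsv[...,1]<60)&(hsv[...,2]>105)).astype(np.uint8)
    k,l,s,ce=cv2.connectedComponentsWithStats(m)
    for i in range(1,k):
        if 60<s[i,4]<1500 : print(n,s[i],ce[i].round(1))
E
```

```text
top [628   0  12  14 126] [633.8   5.4]
top [281  21  26  37 515] [296.8  39.8]
top [ 55  37  26  26 649] [67.5 49.3]
top [324  86  20  37  71] [333.3 104.2]
top [329  86  19  36 106] [338.9 104.3]
top [318  93  24  38 156] [329.3 110.8]
top [314  95  21  39  87] [323.9 113.8]
top [311  98  20  37  88] [320.1 115.7]
top [303 102  20  37  97] [312.4 119.2]
top [180 106  23  25 108] [187.4 115.5]
top [378 122  27   9  82] [390.2 125.4]
top [142 128  32  23 138] [155.8 138.4]
top [107 130  39  24 221] [127.2 141. ]
top [143 165  11  11  97] [148.1 170.2]
top [456 164  21  20 108] [465.6 173.5]
top [ 59 168  43  50 345] [ 77.3 189.1]
top [179 172  11  12 101] [184.  177.4]
top [212 177  15  16 182] [219.3 184.3]
top [474 198  15  15 180] [480.7 204.8]
top [ 44 203  22  37 118] [ 54.1 218.9]
top [  0 230  15  83 313] [  3.  262.5]
top [ 26 244  25  43 201] [ 35.2 261.8]
top [  9 323  23  28 120] [ 19.7 336.3]
side [342   6  18  29 124] [351.1  21.8]
side [469  18  14  16 152] [475.9  25.7]
side [518  24   8  35 119] [522.4  42.7]
side [556  34   7  29  82] [559.6  51. ]
side [326 137  11   9  82] [330.9 140.9]
side [393 146  39  38 551] [412.5 162.8]
side [270 232  39  21 382] [285.3 242.1]
side [219 299  15  15 180] [226.  306.2]
side [195 334  12  12 111] [200.6 339.3]
side [167 368  13  13 126] [172.8 374. ]
```

View pics/crops.png

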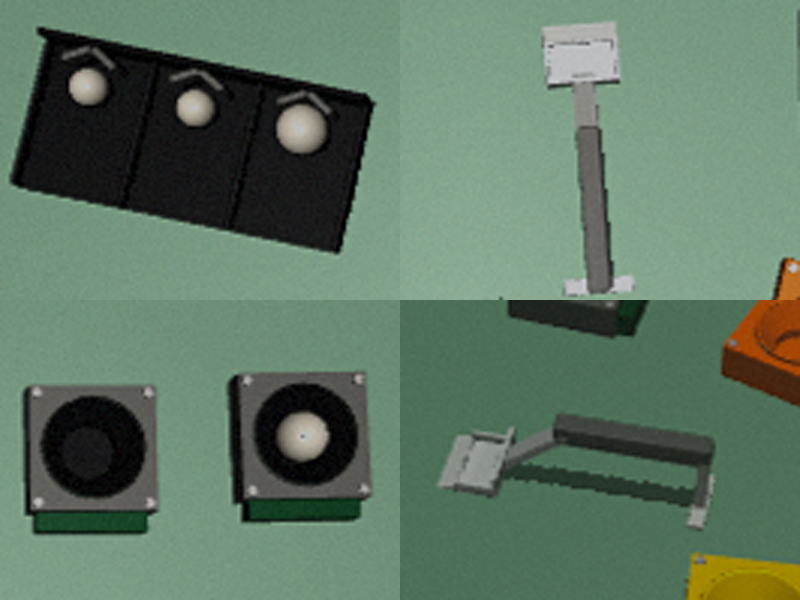

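```bash
python3 - <<'E'
from h import *
a=cv2.imread('pics/top0.png');b=cv2.imread('pics/side0.png')
def ball(im,x,y,r=14,th=75):
    g=im[y-r:y+r+1,x-r:x+r+1]; m=((g[...,2].astype(int)>th)&(g[...,2].astype(int)+3>=g[...,1])).astype(np.uint8)
    # warm colour of the ball
    cs,_=cv2.findContours(m,cv2.RETR_EXTERNAL,cv2.CHAIN_APPROX_NONE); c=min(cs,key=lambda c:-cv2.pointPolygonTest(c,(r,r),True))
    (cx,cy),rr=cv2.minEnclosingCircle(c); e=cv2.fitEllipse(c)
    return np.array([cx+x-r,cy+y-r]),rr,e
for th in(60,80,100):
    t=ball(a,220,185,th=th);s=ball(b,226,307,th=th); X=tri(s[0],t[0]); print(th,t,s,X,onz('top',t[0],.022),onz('side',s[0],.022))
    print([proj(n,X) for n in('side','top')])
d=lambda u,v:(120+u/3.008,142+v/3.)
print('tray wall top L,R',onz('top',d(40,30),.032),onz('top',d(372,97),.032))
for z in (0,.006): print('front',onz('top',d(13,185),z),onz('top',d(340,250),z))
s=lambda u,v:(255+(u-400)/3.008,187+v/3.)
P=lambda u,v,z:onz('top',s(u,v),z)
print('handle',P(590,127,.058),P(598,292,.058))
print('nose',P(543,27,.004),P(617,22,.004),'foot',P(565,290,.002),P(633,283,.002))
c=lambda u,v:(380+u/3.008,160+(v-300)/3.)
print('cup mouth',onz('top',c(93,447),.03),'corners',[onz('top',c(*p),.028) for p in((25,387),(155,387),(155,512),(27,514))])
E
```

```text
60 (array([219.63636398, 184.63636398]), 8.095603942871094, ((13.556557655334473, 13.556557655334473), (15.335945129394531, 15.615588188171387), 135.0)) (array([226.5873785 , 307.27669907]), 9.099029541015625, ((14.463404655456543, 14.336594581604004), (16.85340690612793, 17.534793853759766), 51.03459930419922)) [0.58830333 0.11351377 0.02385461] [0.58871259 0.11387387 0.022     ] [0.58909646 0.11244635 0.022     ]
[array([226.57570419, 307.27460256]), array([219.63900051, 184.64574306])]
80 (array([219.5, 184.5]), 7.905794143676758, ((13.5, 13.5), (15.389177322387695, 15.389177322387695), 0.0)) (array([226.42452812, 306.85849094]), 8.50161361694336, ((14.352334022521973, 13.801626205444336), (15.263671875, 16.31235122680664), 54.44674301147461)) [0.58833123 0.11354669 0.02514435] [0.5889749  0.11414237 0.022     ] [0.58973823 0.11173985 0.022     ]
[array([226.43760978, 306.86084057]), array([219.49704215, 184.48948891])]
100 (array([219.31415939, 184.32300854]), 7.788758754730225, ((13.356221199035645, 13.438828468322754), (14.52547836303711, 14.778124809265137), 42.37208938598633)
[... 375 characters left out ...]
7831169 0.032     ] [0.60688698 0.06703658 0.032     ]
front [0.55392732 0.30235938 0.        ] [0.51350688 0.08971506 0.        ]
front [0.55289762 0.3001109  0.006     ] [0.51271879 0.08873767 0.006     ]
handle [ 0.50005995 -0.07499679  0.058     ] [ 0.40036307 -0.08073505  0.058     ]
nose [ 0.57164372 -0.04415248  0.004     ] [ 0.57538432 -0.0918183   0.004     ] foot [ 0.40252682 -0.06021861  0.002     ] [ 0.40739173 -0.10328705  0.002     ]
cup mouth [ 0.54383974 -0.24923653  0.03      ] corners [array([ 0.58210924, -0.20717698,  0.028     ]), array([ 0.58289673, -0.28900637,  0.028     ]), array([ 0.50337678, -0.28785763,  0.028     ]), array([ 0.50133358, -0.20799626,  0.028     ])]
```

```bash
python3 - <<'E'
from h import *
a=cv2.imread('pics/top0.png')
g=a[225:290,300:335].astype(int)
hsv=cv2.cvtColor(a,cv2.COLOR_BGR2HSV)
m=np.zeros(a.shape[:2],np.uint8); sub=(hsv[...,1]<45)&(hsv[...,2]<140)
m[232:281,308:332]=sub[232:281,308:332]
k,l,s,ce=cv2.connectedComponentsWithStats(m); i=1+np.argmax(s[1:,4]); ys,xs=np.where(l==i)
W=np.array([onz('top',(x,y),.058) for x,y in zip(xs,ys)])[:,:2]
r=cv2.minAreaRect((W*1000).astype(np.float32)); print(len(xs),r)
d=W-W.mean(0);u=np.linalg.svd(d,full_matrices=False)[2][0];print(W.mean(0),np.degrees(np.arctan2(u[1],u[0])))
# bin corners + height guess
E
```

```text
389 ((451.5988464355469, -77.19092559814453), (88.3561782836914, 14.641318321228027), 4.991291046142578)
[ 0.4511251  -0.07711399] -174.880659427488
```

{"fn": "carry_out", "kwargs": {"deltas": [[[0,-50,0],0,8.5],[[0,-50,0],0,8.5],[[0,-50,0],0,8.5],[[0,-50,0],0,8.5],[[0,-50,0],0,8.5],[[0,-50,0],0,8.5],[[0,-50,0],0,8.5],[[0,-50,0],0,8.5]]}}

```text
time: 1.1
position: [0.1428, 0.5691, 0.6983]
ee_rot: [-79.7, 2.5, -15.5]
contact_force: [-1.4, 1.1, 0.6]
gripper_width: 0.996
```

{"fn": "carry_out", "kwargs": {"deltas": [[[0,0,0],0,8.5]]}}

```text
time: 1.23
position: [0.1471, 0.5635, 0.708]
ee_rot: [-78.7, 2.4, -15.9]
contact_force: [-0.2, 0.2, -0.9]
gripper_width: 0.995
```

```bash
python3 - <<'E'
from h import *
from scipy.spatial.transform import Rotation as R
s=read_state();print(s['q'],s['position'],R.from_euler('xyz',s['ee_rot'],degrees=True).as_matrix().round(3))
E
```

```text
[-101.03735467   18.1692097    42.66739112   39.66084257  -18.84984332
  114.736708      3.13002715] [0.14708964 0.56347685 0.70796453] [[ 0.961  0.014  0.277]
 [-0.274  0.199  0.941]
 [-0.042 -0.98   0.195]]
```

{"fn": "carry_out", "kwargs": {"deltas": [[[0,20,0],0,8.5],[[0,20,0],0,8.5],[[0,20,0],0,8.5],[[0,20,0],0,8.5]]}}

```text
time: 1.72
position: [0.144, 0.6031, 0.4994]
ee_rot: [-80.0, 2.5, -15.5]
contact_force: [0.6, -0.2, 0.9]
gripper_width: 0.998
```

```bash
python3 - <<'E'
from h import *
from scipy.spatial.transform import Rotation as R
s=read_state();print(s['q'],s['position'],R.from_euler('xyz',s['ee_rot'],degrees=True).as_matrix().round(3))
E
```

```text
[-109.96028813   14.38818192   40.67234173   74.4195668   -12.39316536
   84.70477893    3.3413694 ] [0.14395955 0.60314006 0.49935505] [[ 0.963  0.006  0.271]
 [-0.268  0.178  0.947]
 [-0.043 -0.984  0.173]]
```

```bash
cat >> h.py <<'E'
from scipy.spatial.transform import Rotation as Ro
def st():
    s=read_state(); return s,np.array(s['position']),Ro.from_euler('xyz',s['ee_rot'],degrees=True).as_matrix()
def show():
    s,p,R=st(); d=R[:,1]; np.set_printoptions(precision=3,suppress=True)
    print('t',s['time'],'q',np.round(s['q'],1),'p',p,'F',s['contact_force'],'w',s['gripper_width']);print('d',d,'tilt',np.degrees(np.arccos(-d[2])),'az',np.degrees(np.arctan2(d[1],d[0])),'x',R[:,0],'z',R[:,2])
def to(*W):
    s,p,R=st()
    for w in W: print(w,'->cm',(R.T@(np.array(w)-p)*100).round(2))
E
python3 - <<'E'
from h import *
show();to((.6,.1,.5),(.48,-.35,.6),(.48,-.35,.7))
E
```

```text
t 1.725 q [-110.    14.4   40.7   74.4  -12.4   84.7    3.3] p [0.144 0.603 0.499] F [ 0.575 -0.247  0.882] w 0.9979428587597977
d [ 0.006  0.178 -0.984] tilt 10.265244243869395 az 88.18977134382163 x [ 0.963 -0.268 -0.043] z [0.271 0.947 0.173]
(0.6, 0.1, 0.5) ->cm [ 57.36  -8.77 -35.28]
(0.48, -0.35, 0.6) ->cm [ 57.42 -26.69 -79.41]
(0.48, -0.35, 0.7) ->cm [ 56.99 -36.53 -77.68]
```

{"fn": "carry_out", "kwargs": {"deltas": [[[57.4,-8.8,-35.3],0,8.5],[[57.4,-8.8,-35.3],0,8.5],[[57.4,-8.8,-35.3],0,8.5],[[57.4,-8.8,-35.3],0,8.5],[[57.4,-8.8,-35.3],0,8.5],[[57.4,-8.8,-35.3],0,8.5],[[57.4,-8.8,-35.3],0,8.5],[[57.4,-8.8,-35.3],0,8.5]]}}

```text
time: 2.72
position: [0.4828, 0.232, 0.5056]
ee_rot: [-79.3, 2.3, -15.5]
contact_force: [1.1, 1.0, -0.6]
gripper_width: 0.994
```

```bash
python3 - <<'E'
from h import *
show();to((.6,.1,.5),(.48,-.35,.6),(.48,-.35,.7))
E
```

```text
t 2.725 q [-74.8   9.8  62.4  81.3 -19.2  90.8  60.4] p [0.483 0.232 0.506] F [ 1.097  0.984 -0.57 ] w 0.9939860039374427
d [ 0.011  0.189 -0.982] tilt 10.937382834836532 az 86.55918857542719 x [ 0.963 -0.267 -0.04 ] z [0.27  0.945 0.185]
(0.6, 0.1, 0.5) ->cm [14.83 -1.82 -9.41]
(0.48, -0.35, 0.6) ->cm [ 14.9  -20.3  -53.31]
(0.48, -0.35, 0.7) ->cm [ 14.5  -30.11 -51.46]
```

{"fn": "carry_out", "kwargs": {"deltas": [[[15,-20,-53],0,8.5],[[15,-20,-53],0,8.5],[[15,-20,-53],0,8.5],[[15,-20,-53],0,8.5],[[15,-20,-53],0,8.5],[[15,-20,-53],0,8.5],[[15,-20,-53],0,8.5],[[15,-20,-53],0,8.5]]}}

```text
time: 3.72
position: [0.4818, -0.2296, 0.5795]
ee_rot: [-79.8, 2.4, -15.6]
contact_force: [1.2, 0.2, -0.7]
gripper_width: 0.994
```

```bash
python3 - <<'E'
from h import *
show();to((.48,-.35,.6),(.48,-.35,.7))
E
```

```text
t 3.725 q [-10.   20.2  60.8  61.6 -27.  114.1 114.6] p [ 0.482 -0.23   0.579] F [ 1.25   0.247 -0.72 ] w 0.9941760885346902
d [ 0.008  0.182 -0.983] tilt 10.499710709115368 az 87.59140060811248 x [ 0.962 -0.269 -0.042] z [0.272 0.946 0.177]
(0.48, -0.35, 0.6) ->cm [  2.98  -4.21 -11.07]
(0.48, -0.35, 0.7) ->cm [  2.56 -14.04  -9.3 ]
```

{"fn": "carry_out", "kwargs": {"deltas": [[[2,-4,-6],0,8.5],[[2.5,-9,-9],0,8.5],[[2.5,-14,-9.3],0,8.5],[[2.5,-14,-9.3],0,8.5],[[2.5,-14,-9.3],0,8.5]]}}

```text
time: 4.35
position: [0.4741, -0.3076, 0.6115]
ee_rot: [-80.1, -0.3, -16.1]
contact_force: [1.7, -0.6, 0.1]
gripper_width: 0.997
```

```bash
python3 - <<'E'
from h import *
show();to((.48,-.35,.8),(.48,-.35,.85))
E
```

```text
t 4.35 q [ 39.1  20.1 -10.5  47.3  -6.7 114.8 100.4] p [ 0.474 -0.308  0.611] F [ 1.658 -0.568  0.073] w 0.9974513880520866
d [ 0.052  0.163 -0.985] tilt 9.874243184945854 az 72.3022337293609 x [ 0.961 -0.278  0.005] z [0.273 0.947 0.171]
(0.48, -0.35, 0.8) ->cm [  1.83 -19.24  -0.63]
(0.48, -0.35, 0.85) ->cm [  1.86 -24.16   0.23]
```

{"fn": "carry_out", "kwargs": {"deltas": [[[1,-5,0],0,8.5],[[1.5,-10,0],0,8.5],[[1.8,-15,-0.5],0,8.5],[[1.8,-19,-0.6],0,8.5],[[1.8,-19,-0.6],0,8.5]]}}

```text
time: 4.97
position: [0.41, -0.3338, 0.7579]
ee_rot: [-76.7, -19.5, -20.6]
contact_force: [0.4, -2.3, -0.5]
gripper_width: 1.0
```

```bash
python3 - <<'E'
from h import *
show();to((.48,-.35,.8),(.48,-.35,.85))
E
```

```text
t 4.975 q [ 74.2  18.6 -57.1  35.4   2.3 114.8  94.2] p [ 0.41  -0.334  0.758] F [ 0.444 -2.324 -0.548] w 0.9995303964235047
d [ 0.385  0.101 -0.918] tilt 23.428750853700546 az 14.658470038271647 x [ 0.883 -0.331  0.334] z [0.27  0.938 0.216]
(0.48, -0.35, 0.8) ->cm [ 8.12 -1.33  1.29]
(0.48, -0.35, 0.85) ->cm [ 9.79 -5.92  2.37]
```

```bash
python3 - <<'E'
from h import *
to((.35,-.45,.55),(.05,-.58,.5),(.05,-.58,.6),(.05,-.58,.7))
E
```

```text
(0.35, -0.45, 0.55) ->cm [ -8.38  15.6  -17.02]
(0.05, -0.58, 0.5) ->cm [-32.22   7.34 -38.41]
(0.05, -0.58, 0.6) ->cm [-28.88  -1.83 -36.24]
(0.05, -0.58, 0.7) ->cm [-25.55 -11.01 -34.08]
```

{"fn": "carry_out", "kwargs": {"deltas": [[[-2,5,-4],0,8.5],[[-5,10,-9],0,8.5],[[-9,14,-15],0,8.5],[[-14,13,-20],0,8.5],[[-19,12,-25],0,8.5],[[-25,10,-31],0,8.5],[[-32,7.3,-38.4],0,8.5],[[-32,7.3,-38.4],0,8.5]]}}

```text
time: 5.98
position: [0.0951, -0.5573, 0.5121]
ee_rot: [-76.9, -19.4, -20.7]
contact_force: [0.2, -0.4, 0.8]
gripper_width: 0.994
```

```bash
python3 - <<'E'
from h import *
show();to((.05,-.58,.5),(.05,-.58,.6),(.05,-.58,.7))
E
```

```text
t 5.975 q [121.   25.  -54.5  65.4  -3.1  96.9 140.8] p [ 0.095 -0.557  0.512] F [ 0.225 -0.44   0.757] w 0.9944476513287285
d [ 0.383  0.097 -0.919] tilt 23.271173842306503 az 14.170140453790498 x [ 0.882 -0.334  0.333] z [0.274 0.938 0.213]
(0.05, -0.58, 0.5) ->cm [-3.62 -0.84 -3.62]
(0.05, -0.58, 0.6) ->cm [ -0.3  -10.03  -1.49]
(0.05, -0.58, 0.7) ->cm [  3.03 -19.21   0.64]
```

{"fn": "carry_out", "kwargs": {"deltas": [[[0,-5,-1],0,8.5],[[0,-10,-1.5],0,8.5],[[1,-14,-1],0,8.5],[[1,-14,-1],0,8.5]]}}

```text
time: 6.48
position: [0.054, -0.5767, 0.6295]
ee_rot: [-78.1, -20.2, -20.9]
contact_force: [0.4, 0.0, -0.6]
gripper_width: 1.001
```

```bash
python3 - <<'E'
from h import *
show();to((.05,-.58,.5),(.05,-.58,.7),(.05,-.58,.8))
E
```

```text
t 6.475 q [111.1  26.3 -40.9  42.1  -6.9 114.8 141.9] p [ 0.054 -0.577  0.629] F [ 0.382  0.047 -0.563] w 1.0010935858042571
d [ 0.389  0.072 -0.918] tilt 23.316125966745556 az 10.47471179384399 x [ 0.877 -0.334  0.345] z [0.282 0.94  0.193]
(0.05, -0.58, 0.5) ->cm [-4.71 11.71 -2.92]
(0.05, -0.58, 0.7) ->cm [ 2.2  -6.66  0.94]
(0.05, -0.58, 0.8) ->cm [  5.65 -15.84   2.87]
```

Tilting as wanted; continue upward.

{"fn": "carry_out", "kwargs": {"deltas": [[[1,-4,0.5],0,8.5],[[2,-8,1],0,8.5],[[3,-11,1.5],0,8.5]]}}

```text
time: 6.85
position: [-0.0261, -0.5746, 0.7032]
ee_rot: [-83.3, -26.7, -30.1]
contact_force: [4.0, -0.1, -1.0]
gripper_width: 0.99
```

```bash
python3 - <<'E'
from h import *
show();to((.05,-.58,.5),(.05,-.58,.7),(.05,-.58,.8))
E
```

```text
t 6.85 q [122.3  24.6 -45.3  35.4  -8.5 114.8 138.6] p [-0.026 -0.575  0.703] F [ 4.033 -0.084 -0.97 ] w 0.9901156548723474
d [ 0.445 -0.123 -0.887] tilt 27.47466667919689 az -15.486041702810589 x [ 0.773 -0.448  0.449] z [0.453 0.885 0.104]
(0.05, -0.58, 0.5) ->cm [-3.01 21.48  0.85]
(0.05, -0.58, 0.7) ->cm [5.98 3.73 2.93]
(0.05, -0.58, 0.8) ->cm [10.47 -5.14  3.98]
```

{"fn": "carry_out", "kwargs": {"deltas": [[[-1,5,0.5],0,8.5],[[-1.5,10,0.6],0,8.5],[[-2,15,0.7],0,8.5],[[-2,15,0.7],0,8.5]]}}

```text
time: 7.35
position: [0.035, -0.5742, 0.5555]
ee_rot: [-82.4, -26.1, -30.1]
contact_force: [0.4, 0.5, 2.0]
gripper_width: 0.992
```

```bash
python3 - <<'E'
from h import *
show();to((.35,-.42,.45),(.4,-.15,.3),(.43,-.077,.2))
E
```

```text
t 7.35 q [128.4  18.4 -46.6  66.9 -12.3  91.1 144.8] p [ 0.035 -0.574  0.555] F [0.395 0.476 1.97 ] w 0.9921295006456691
d [ 0.444 -0.105 -0.89 ] tilt 27.134937839655006 az -13.245663813927123 x [ 0.777 -0.45   0.44 ] z [0.447 0.887 0.119]
(0.35, -0.42, 0.45) ->cm [12.88 21.76 26.49]
(0.4, -0.15, 0.3) ->cm [-2.01 34.51 50.89]
(0.43, -0.077, 0.2) ->cm [-7.37 43.98 57.51]
```

```bash
python3 - <<'E'
from h import *
to((.25,-.5,.48),(.36,-.35,.4),(.401,-.065,.15))
E
```

```text
(0.25, -0.5, 0.48) ->cm [10.03 15.49 15.29]
(0.36, -0.35, 0.4) ->cm [ 8.3  25.92 32.55]
(0.401, -0.065, 0.15) ->cm [-12.37  47.01  56.68]
```

{"fn": "carry_out", "kwargs": {"deltas": [[[4,5,5],-5,8.5],[[7,10,10],-10,8.5],[[10,15.5,15.3],-15.1,8.5],[[9.5,19,21],-15.1,8.5],[[9,22,26],-15.1,8.5],[[8.3,26,32.5],-15.1,8.5],[[3,31,38],-15.1,8.5],[[-1,35,43],-15.1,8.5]]}}

```text
time: 8.35
position: [0.358, -0.3046, 0.354]
ee_rot: [-90.7, -27.5, -12.9]
contact_force: [1.3, 0.8, 0.9]
gripper_width: 0.998
```

```bash
python3 - <<'E'
from h import *
show();to((.401,-.065,.15))
E
```

```text
t 8.35 q [117.3  -7.6 -62.3 115.4 -31.7  50.2 147.5] p [ 0.358 -0.305  0.354] F [1.292 0.83  0.854] w 0.9979840530172981
d [ 0.448 -0.116 -0.887] tilt 27.535064750371266 az -14.52928215596613 x [ 0.864 -0.198  0.462] z [ 0.229  0.973 -0.012]
(0.401, -0.065, 0.15) ->cm [-10.46  17.23  24.55]
```

{"fn": "carry_out", "kwargs": {"deltas": [[[-2,4,5],0,8.5],[[-4,7,10],0,8.5],[[-6,10,15],0,8.5],[[-8.5,13,20],0,8.5],[[-10.5,17,24.5],0,8.5],[[-10.5,17,24.5],0,8.5]]}}

```text
time: 9.1
position: [0.3629, -0.1393, 0.1952]
ee_rot: [-93.5, -23.8, -14.5]
contact_force: [-0.8, -0.7, -0.1]
gripper_width: 0.994
```

```bash
python3 - <<'E'
from h import *
show();to((.401,-.065,.15))
E
```

```text
t 9.1 q [ 88.6  -4.8 -71.  138.2  -5.8  19.5  96.5] p [ 0.363 -0.139  0.195] F [-0.791 -0.699 -0.067] w 0.9936269833946999
d [ 0.375 -0.16  -0.913] tilt 24.080476330029647 az -23.09131247834502 x [ 0.885 -0.23   0.404] z [ 0.274  0.96  -0.055]
(0.401, -0.065, 0.15) ->cm [-0.16  4.37  8.43]
```

{"fn": "carry_out", "kwargs": {"deltas": [[[3,0,5],0,8.5],[[4,0,8],0,8.5],[[4,0,8],0,8.5]]}}

```text
time: 9.48
position: [0.4107, -0.0803, 0.2044]
ee_rot: [-93.4, -23.2, -14.6]
contact_force: [-0.2, -0.9, -0.8]
gripper_width: 0.994
```

```bash
python3 - <<'E'
from h import *
show()
E
```

```text
t 9.475 q [ 69.    2.6 -72.  133.5  28.   27.   49.2] p [ 0.411 -0.08   0.204] F [-0.219 -0.937 -0.767] w 0.9936457612662692
d [ 0.366 -0.156 -0.918] tilt 23.41302154033199 az -23.092538671258968 x [ 0.889 -0.232  0.394] z [ 0.274  0.96  -0.054]
```

```bash
python3 - <<'E'
from h import *
to((.48,.15,.35),(.45,.25,.4),(.3,.5,.5))
E
```

```text
(0.48, 0.15, 0.35) ->cm [  6.55 -14.41  23.23]
(0.45, 0.25, 0.4) ->cm [  3.53 -21.65  31.74]
(0.3, 0.5, 0.5) ->cm [-11.68 -40.21  51.09]
```

{"fn": "carry_out", "kwargs": {"deltas": [[[2,-5,5],0,8.5],[[4,-10,10],0,8.5],[[5.5,-14,16],0,8.5],[[6.5,-14.5,23],0,8.5],[[5,-18,28],0,8.5],[[3.5,-22,32],0,8.5],[[0,-26,36],0,8.5],[[-4,-31,41],0,8.5]]}}

```text
time: 10.48
position: [0.406, 0.3021, 0.4223]
ee_rot: [-93.0, -22.9, -14.9]
contact_force: [1.0, 0.0, 0.2]
gripper_width: 0.997
```

```bash
python3 - <<'E'
from h import *
show();to((.3,.5,.5),(.3,.5,.6))
E
```

```text
t 10.475 q [  1.6  13.4 -71.8  94.3  36.1  84.   -0.1] p [0.406 0.302 0.422] F [0.97  0.021 0.183] w 0.9971230095070305
d [ 0.362 -0.151 -0.92 ] tilt 23.11771173952097 az -22.65466775323403 x [ 0.89  -0.236  0.39 ] z [ 0.276  0.96  -0.049]
(0.3, 0.5, 0.5) ->cm [-11.09 -13.97  15.68]
(0.3, 0.5, 0.6) ->cm [ -7.19 -23.17  15.19]
```

{"fn": "carry_out", "kwargs": {"deltas": [[[-4,-5,5],0,8.5],[[-8,-10,10],0,8.5],[[-10.5,-15,15],0,8.5],[[-9,-19,15.5],0,8.5],[[-8,-22,15.5],0,8.5]]}}

```text
time: 11.1
position: [0.2963, 0.5014, 0.5697]
ee_rot: [-93.7, -22.6, -14.3]
contact_force: [0.9, 1.6, -2.6]
gripper_width: 0.995
```

```bash
python3 - <<'E'
from h import *
show();to((.3,.5,.5),(.3,.5,.65))
E
```

```text
t 11.1 q [-49.5  23.3 -50.5  57.9  41.1 114.7  -9.4] p [0.296 0.501 0.57 ] F [ 0.9    1.605 -2.572] w 0.9945423024097103
d [ 0.355 -0.157 -0.922] tilt 22.83737572624775 az -23.802363678862825 x [ 0.895 -0.228  0.384] z [ 0.27   0.961 -0.059]
(0.3, 0.5, 0.5) ->cm [-2.31  6.58  0.37]
(0.3, 0.5, 0.65) ->cm [ 3.44 -7.25 -0.51]
```

{"fn": "carry_out", "kwargs": {"deltas": [[[1.5,-3,-0.2],0,8.5],[[3,-6,-0.4],0,8.5],[[4,-9,-0.5],0,8.5]]}}

```text
time: 11.48
position: [0.3102, 0.5016, 0.6043]
ee_rot: [-96.5, -21.9, -14.3]
contact_force: [1.2, 0.7, -1.4]
gripper_width: 0.998
```

```bash
python3 - <<'E'
from h import *
show();to((.3,.5,.5),(.3,.5,.65),(.3,.5,.7))
E
```

```text
t 11.475 q [-73.9  20.9  -4.8  50.2  25.6 114.8   5.6] p [0.31  0.502 0.604] F [ 1.204  0.747 -1.361] w 0.9977383832386353
d [ 0.332 -0.202 -0.922] tilt 22.84189917751651 az -31.288065364716267 x [ 0.899 -0.23   0.374] z [ 0.287  0.952 -0.105]
(0.3, 0.5, 0.5) ->cm [-4.78  9.31  0.65]
(0.3, 0.5, 0.65) ->cm [ 0.83 -4.52 -0.93]
(0.3, 0.5, 0.7) ->cm [ 2.7  -9.12 -1.45]
```

{"fn": "carry_out", "kwargs": {"deltas": [[[0.5,-2.5,-0.5],0,8.5],[[0.8,-4.5,-0.9],0,8.5],[[0.8,-5.5,-1],0,8.5]]}}

```text
time: 11.85
position: [0.3141, 0.501, 0.6128]
ee_rot: [-99.3, -21.0, -14.2]
contact_force: [0.6, 0.6, -1.6]
gripper_width: 0.999
```

```bash
python3 - <<'E'
from h import *
show();to((.3,.5,.5),(.3,.5,.65),(.3,.5,.7))
E
```

```text
t 11.85 q [-94.7  25.3  40.5  47.6   7.3 114.8  20.4] p [0.314 0.501 0.613] F [ 0.636  0.604 -1.606] w 0.9993678554599552
d [ 0.303 -0.243 -0.922] tilt 22.83476085330967 az -38.68588942252585 x [ 0.905 -0.228  0.358] z [ 0.297  0.943 -0.15 ]
(0.3, 0.5, 0.5) ->cm [-5.29  9.99  1.18]
(0.3, 0.5, 0.65) ->cm [ 0.07 -3.83 -1.07]
(0.3, 0.5, 0.7) ->cm [ 1.86 -8.44 -1.82]
```

{"fn": "carry_out", "kwargs": {"deltas": [[[0.7,-3,-0.7],0,8.5],[[1.2,-6,-1.3],0,8.5],[[1.9,-8.4,-1.8],0,8.5]]}}

```text
time: 12.22
position: [0.1884, 0.5702, 0.6433]
ee_rot: [-94.7, -20.4, -0.3]
contact_force: [16.4, -19.0, 13.2]
gripper_width: 0.992
```

```bash
python3 - <<'E'
from h import *
show();to((.3,.5,.5),(.3,.5,.65),(.3,.5,.75))
E
```

```text
t 12.225 q [-117.    31.8   75.5   44.4  -14.   114.8   34.8] p [0.188 0.57  0.643] F [ 16.433 -19.043  13.16 ] w 0.9921569212561336
d [ 0.346 -0.083 -0.934] tilt 20.863917631180346 az -13.433884221212582 x [ 0.938 -0.004  0.348] z [ 0.033  0.997 -0.076]
(0.3, 0.5, 0.5) ->cm [ 5.51 17.83 -5.54]
(0.3, 0.5, 0.65) ->cm [10.73  3.82 -6.68]
(0.3, 0.5, 0.75) ->cm [14.2  -5.53 -7.44]
```

{"fn": "carry_out", "kwargs": {"deltas": [[[1,4,-1],0,8.5],[[2,8,-2],0,8.5],[[4,13,-4],0,8.5],[[5.5,17.5,-5.5],0,8.5]]}}

```text
time: 12.72
position: [0.3057, 0.4919, 0.5053]
ee_rot: [-94.4, -20.2, -1.2]
contact_force: [0.6, 0.7, -0.0]
gripper_width: 0.998
```

```bash
python3 - <<'E'
from h import *
show();to((.45,.25,.4),(.48,.1,.3),(.425,-.075,.15))
E
```

```text
t 12.725 q [-123.9   22.2   74.9   77.8   -2.6   87.3   36. ] p [0.306 0.492 0.505] F [ 0.57   0.748 -0.03 ] w 0.9982524275374339
d [ 0.342 -0.085 -0.936] tilt 20.638034897654705 az -13.92688905698101 x [ 0.938 -0.02   0.345] z [ 0.048  0.996 -0.073]
(0.45, 0.25, 0.4) ->cm [ 10.4   16.84 -22.63]
(0.48, 0.1, 0.3) ->cm [ 10.07  28.5  -36.71]
(0.425, -0.075, 0.15) ->cm [  0.1   42.14 -53.32]
```

```bash
python3 - <<'E'
from h import *
to((.48,.3,.42),(.54,.1,.32),(.49,-.07,.2))
E
```

```text
(0.48, 0.3, 0.42) ->cm [ 13.8   15.58 -17.65]
(0.54, 0.1, 0.32) ->cm [ 16.39  28.68 -36.56]
(0.49, -0.07, 0.2) ->cm [  7.91  39.64 -52.87]
```

{"fn": "carry_out", "kwargs": {"deltas": [[[4,4,-4],4,8.5],[[8,8,-8],8,8.5],[[11,12,-13],11.9,8.5],[[13.8,15.6,-17.6],11.9,8.5],[[14.5,19,-22.5],11.9,8.5],[[15,22,-27],11.9,8.5],[[16,26,-32],11.9,8.5],[[16.4,28.7,-36.5],11.9,8.5]]}}

```text
time: 13.72
position: [0.5407, 0.103, 0.3228]
ee_rot: [-90.0, -20.7, -14.0]
contact_force: [-0.4, 0.4, -0.1]
gripper_width: 0.994
```

```bash
python3 - <<'E'
from h import *
show();to((.49,-.07,.2))
E
```

```text
t 13.725 q [-90.5   5.2  73.7 112.7   7.7  48.3  54.1] p [0.541 0.103 0.323] F [-0.379  0.371 -0.051] w 0.9940920184587981
d [ 0.344 -0.086 -0.935] tilt 20.74456238022968 az -13.97075812977467 x [ 0.907 -0.226  0.354] z [0.242 0.97  0.   ]
(0.49, -0.07, 0.2) ->cm [ -5.04  11.22 -18.01]
```

{"fn": "carry_out", "kwargs": {"deltas": [[[-1.2,2.8,-4.5],0,8.5],[[-2.5,5.6,-9],0,8.5],[[-3.8,8.5,-13.5],0,8.5],[[-5,11.2,-18],0,8.5],[[-5,11.2,-18],0,8.5]]}}

```text
time: 14.35
position: [0.4888, -0.0729, 0.1995]
ee_rot: [-90.2, -20.6, -14.2]
contact_force: [0.6, 1.0, 0.6]
gripper_width: 0.997
```

```bash
python3 - <<'E'
from h import *
show();s,p,R=st();d=R[:,1];g=np.array([.461,-.0765,.050]);t=g+.008*d;print(t);to(t+[.012,0,.06],t)
E
```

```text
t 14.35 q [-59.3   7.4  65.6 131.   -7.6  25.7  86.9] p [ 0.489 -0.073  0.2  ] F [0.622 0.96  0.567] w 0.9969360968347287
d [ 0.341 -0.09  -0.936] tilt 20.625952651015275 az -14.738325587368463 x [ 0.907 -0.23   0.352] z [ 0.247  0.969 -0.003]
[ 0.464 -0.077  0.043]
[ 0.476 -0.077  0.103] ->cm [-4.5   8.67 -0.71]
[ 0.464 -0.077  0.043] ->cm [-7.71 13.88 -0.99]
```

{"fn": "carry_out", "kwargs": {"deltas": [[[-2.2,4.3,-0.4],0,8.5],[[-4.5,8.7,-0.7],0,8.5],[[-6,11.3,-0.9],0,8.5],[[-7.7,13.9,-1],0,8.5],[[-7.7,13.9,-1],0,8.5]]}}

```text
time: 14.98
position: [0.4744, -0.0865, 0.0667]
ee_rot: [-89.3, -19.6, -12.4]
contact_force: [0.8, -0.1, -0.6]
gripper_width: 0.994
```

```bash
python3 - <<'E'
from h import *
show();cv2.imwrite('pics/s1.png',camera('side')[:,:,::-1]);cv2.imwrite('pics/t1.png',camera('top')[:,:,::-1])
a=cv2.imread('pics/t1.png')[150:330,240:400];b=cv2.imread('pics/s1.png')[170:320,240:400]
cv2.imwrite('pics/c1.png',np.hstack([cv2.resize(a,(400,450)),cv2.resize(b,(400,450))]))
E
```

```text
t 14.975 q [-18.3  21.7  25.6 138.4 -72.5   7.4 153. ] p [ 0.474 -0.087  0.067] F [ 0.833 -0.083 -0.622] w 0.9935121627987586
d [ 0.329 -0.06  -0.942] tilt 19.563198876583403 az -10.364335502016472 x [ 0.92  -0.203  0.335] z [0.211 0.977 0.011]
```

View pics/c1.png

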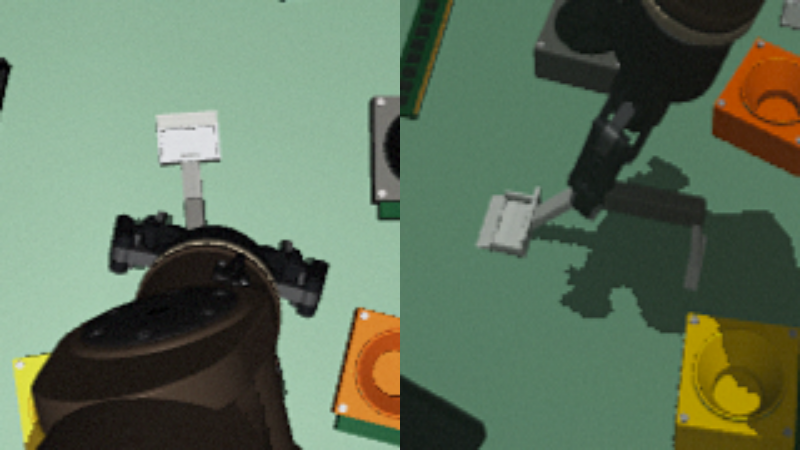

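```bash
python3 - <<'E'
from h import *
to((.482,-.079,.055),(.482,-.079,.045))
E
```

```text
(0.482, -0.079, 0.055) ->cm [0.27 1.31 1.58]
(0.482, -0.079, 0.045) ->cm [-0.06  2.25  1.57]
```

{"fn": "carry_out", "kwargs": {"deltas": [[[0.3,0.5,0.8],0,8.5],[[0.3,1.3,1.6],0,8.5],[[0,2.2,1.6],0,8.5],[[0,2.2,1.6],0,8.5]]}}

```text
time: 15.58
position: [0.4824, -0.0748, 0.0518]
ee_rot: [-89.6, -18.7, -12.6]
contact_force: [-0.8, -1.1, 0.1]
gripper_width: 0.997
```

```bash
python3 - <<'E'
from h import *
show();to((.482,-.079,.055),(.482,-.079,.045))
E
```

```text
t 15.575 q [-19.   24.2  24.2 137.4 -75.5   6.8 153.4] p [ 0.482 -0.075  0.052] F [-0.766 -1.059  0.135] w 0.9970770645324742
d [ 0.314 -0.064 -0.947] tilt 18.66934773872943 az -11.48378136961308 x [ 0.924 -0.207  0.32 ] z [0.217 0.976 0.006]
(0.482, -0.079, 0.055) ->cm [ 0.15 -0.29 -0.41]
(0.482, -0.079, 0.045) ->cm [-0.17  0.66 -0.42]
```

{"fn": "carry_out", "kwargs": {"deltas": [[[0,0,0],0,4],[[0,0,0],0,2.5],[[0,0,0],0,1.8],[[0,0,0],0,1],[[0,0,0],0,0.5],[[0,0,0],0,0.5]], "grip_force": 40}}

```text
time: 16.32
position: [0.4817, -0.0761, 0.0521]
ee_rot: [-89.6, -18.7, -12.8]
contact_force: [-2.2, 0.9, 6.6]
gripper_width: 0.155
```

```bash
python3 - <<'E'
from h import *
show();cv2.imwrite('pics/s2.png',camera('side')[:,:,::-1]);cv2.imwrite('pics/t2.png',camera('top')[:,:,::-1])
a=cv2.imread('pics/t2.png')[150:330,240:400];b=cv2.imread('pics/s2.png')[170:320,240:400]
cv2.imwrite('pics/c2.png',np.hstack([cv2.resize(a,(400,450)),cv2.resize(b,(400,450))]))
E
```

```text
t 16.325 q [-18.8  24.1  24.2 137.5 -75.5   6.7 153.5] p [ 0.482 -0.076  0.052] F [-2.195  0.885  6.598] w 0.15528847667385065
d [ 0.314 -0.065 -0.947] tilt 18.687966511681196 az -11.614196801859677 x [ 0.924 -0.21   0.32 ] z [0.219 0.976 0.006]
```

View pics/c2.png

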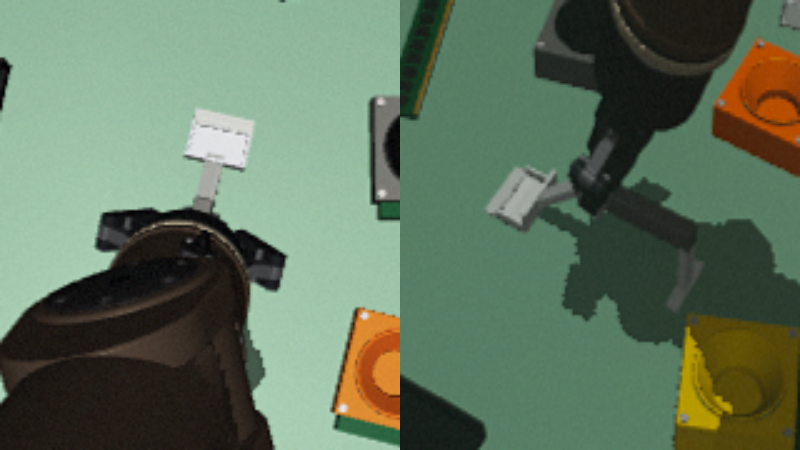

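```bash
python3 - <<'E'
from h import *
to((.50,-.075,.10),(.52,-.06,.16))
E
```

```text
(0.5, -0.075, 0.1) ->cm [ 3.2  -3.97  0.54]
(0.52, -0.06, 0.16) ->cm [ 6.66 -9.12  2.48]
```

{"fn": "carry_out", "kwargs": {"deltas": [[[0.5,-1.2,0],0,0.5],[[1.5,-2.5,0.2],0,0.5],[[3.2,-4,0.5],0,0.5],[[4.5,-6,1.2],0,0.5],[[5.5,-7.6,1.8],0,0.5],[[6.7,-9.1,2.5],0,0.5]]}}

```text
time: 17.18
position: [0.5203, -0.0594, 0.1602]
ee_rot: [-89.6, -18.6, -12.7]
contact_force: [0.5, 0.9, -0.1]
gripper_width: 0.155
```

```bash
python3 - <<'E'
from h import *
show();cv2.imwrite('pics/s3.png',camera('side')[:,:,::-1]);cv2.imwrite('pics/t3.png',camera('top')[:,:,::-1])
a=cv2.imread('pics/t3.png')[120:300,240:400];b=cv2.imread('pics/s3.png')[150:300,200:360]
cv2.imwrite('pics/c3.png',np.hstack([cv2.resize(a,(400,450)),cv2.resize(b,(400,375)).copy() if 0 else cv2.resize(b,(400,450))]))
E
```

```text
t 17.175 q [-53.3  22.3  67.1 128.8 -43.1  29.3 121.9] p [ 0.52  -0.059  0.16 ] F [ 0.46   0.896 -0.056] w 0.1552756804038144
d [ 0.313 -0.064 -0.948] tilt 18.632274328997763 az -11.612859270713013 x [ 0.924 -0.209  0.319] z [0.219 0.976 0.006]
```

View pics/c3.png

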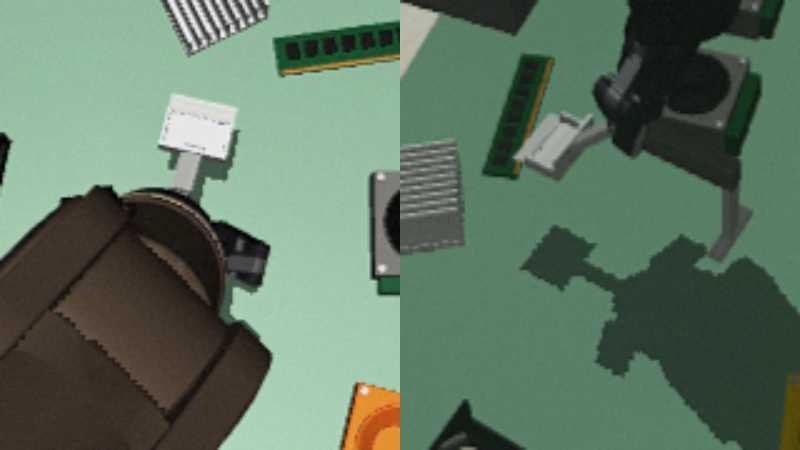

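```bash
python3 - <<'E'
from h import *
A=tri((246,202.3),(308.4,157.6));B=tri((262.8,187.3),(335.2,163.2));print(A,B,np.linalg.norm(A-B),np.degrees(np.arctan2((A-B)[0],(A-B)[1])))
m=(A+B)/2;print('nose mid',m); s,p,R=st();g=p-.008*R[:,1];print('grasp',g,'dist',m-g)
# foot corners from side: 
for px in ((334,254),(349,233)): print(px)
E
```

```text
[ 0.61765329 -0.05725602  0.109701  ] [ 0.6063964  -0.10463075  0.10896516] 0.04869932130431983 13.366397781398145
nose mid [ 0.61202485 -0.08094338  0.10933308]
grasp [ 0.51958612 -0.05851485  0.16855109] dist [ 0.09243872 -0.02242853 -0.05921801]
(334, 254)
(349, 233)
```

```bash
python3 - <<'E'
from h import *
to((.52,.06,.15),(.485,.138,.13),(.473,.1396,.10))
E
```

```text
(0.52, 0.06, 0.15) ->cm [-3.02  0.21 11.57]
(0.485, 0.138, 0.13) ->cm [-8.51  0.49 18.41]
(0.473, 0.1396, 0.1) ->cm [-10.62   2.94  18.29]
```

{"fn": "carry_out", "kwargs": {"deltas": [[[-0.7,0,2.5],0,0.5],[[-1.5,0,6],0,0.5],[[-2.3,0.1,9],0,0.5],[[-3,0.2,11.6],0,0.5],[[-5,0.3,14.5],0,0.5],[[-7.5,0.4,17],0,0.5],[[-8.5,0.5,18.4],0,0.5]]}}

```text
time: 18.15
position: [0.4821, 0.1381, 0.1275]
ee_rot: [-89.7, -18.5, -12.6]
contact_force: [-1.0, 0.3, -0.5]
gripper_width: 0.152
```

```bash
python3 - <<'E'
from h import *
show();to((.473,.1396,.10),(.473,.1396,.064))
E
```

```text
t 18.15 q [-81.7  30.4  71.2 131.6 -46.5  27.7  99.9] p [0.482 0.138 0.127] F [-1.012  0.265 -0.513] w 0.15205539787870737
d [ 0.311 -0.065 -0.948] tilt 18.545246334221165 az -11.723706665342085 x [ 0.925 -0.208  0.318] z [0.217 0.976 0.005]
(0.473, 0.1396, 0.1) ->cm [-1.75  2.31 -0.07]
(0.473, 0.1396, 0.064) ->cm [-2.89  5.72 -0.09]
```

```bash
python3 - <<'E'
from h import *
cv2.imwrite('pics/s4.png',camera('side')[:,:,::-1]);cv2.imwrite('pics/t4.png',camera('top')[:,:,::-1])
a=cv2.imread('pics/t4.png')[130:250,160:260];b=cv2.imread('pics/s4.png')[230:350,180:280]
cv2.imwrite('pics/c4.png',np.hstack([cv2.resize(a,(400,480)),cv2.resize(b,(400,480))]))
E
```

```text
(no output)
```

View pics/c4.png

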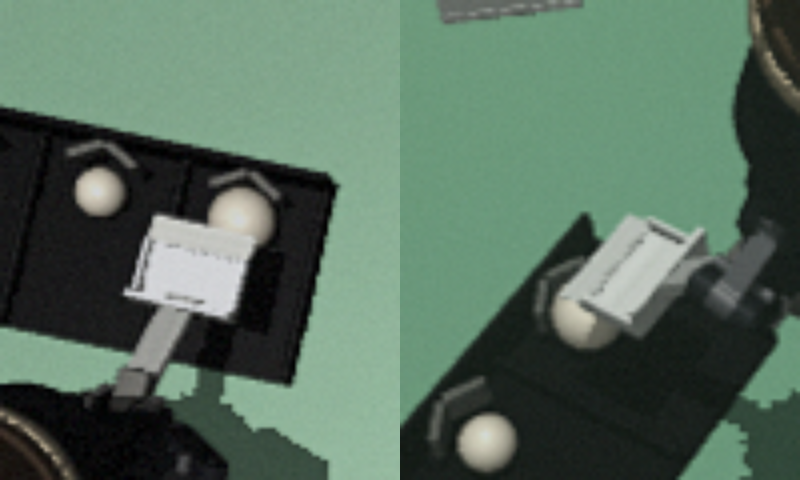

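```bash
python3 - <<'E'
from h import *
A=tri((220.5,304.25),(198.25,183.75));B=tri((238,284.25),(224.25,190));print(A,B,np.linalg.norm(A-B),np.degrees(np.arctan2((A-B)[0],(A-B)[1])))
m=(A+B)/2; s,p,R=st();print('nose mid',m,'rel',m-p)
# large ball now
ball=tri((226.5,307.0),(219.57,184.57));print(ball)
# tray corner back right top at crop(335,183); front right (293,384)
print(onz('top',(160+335/4,130+183/4),.032),onz('top',(160+293/4,130+384/4),.0),onz('top',(160+293/4,130+384/4),.006))
# rib between mid and large lane: crop (187,160)->top at back ; 
E
```

```text
[0.57764733 0.14175064 0.07698952] [0.5676671  0.09512097 0.07470762] 0.047740316206646934 12.080846821887759
nose mid [0.57265721 0.1184358  0.07584857] rel [ 0.08969395 -0.01988681 -0.05208299]
[0.58829486 0.11349978 0.02466656]
[0.60415423 0.06681624 0.032     ] [0.51221052 0.08925717 0.        ] [0.51143017 0.08828251 0.006     ]
```

{"fn": "carry_out", "kwargs": {"deltas": [[[-0.8,1,0],0,0.5],[[-1.7,2.3,-0.1],0,0.5],[[-2.3,3.8,-0.1],0,0.5],[[-2.9,5.5,-0.1],0,0.5],[[-2.9,5.5,-0.1],0,0.5]]}}

```text
time: 18.88
position: [0.4742, 0.1372, 0.0672]
ee_rot: [-89.7, -18.6, -12.9]
contact_force: [-0.2, 0.9, -0.9]
gripper_width: 0.153
```

```bash
python3 - <<'E'
from h import *
show();to((.473,.1385,.0585),(.518,.130,.0585))
E
```

```text
t 18.875 q [-70.6  31.4  53.9 135.2 -57.9  16.5 107.5] p [0.474 0.137 0.067] F [-0.233  0.914 -0.852] w 0.15284532414169588
d [ 0.313 -0.065 -0.948] tilt 18.62693185695848 az -11.819050831401931 x [ 0.924 -0.211  0.319] z [0.221 0.975 0.006]
(0.473, 0.1385, 0.0585) ->cm [-0.42  0.78  0.1 ]
(0.518, 0.13, 0.0585) ->cm [3.92 2.24 0.26]
```

Good; lower to the floor in small steps.

{"fn": "carry_out", "kwargs": {"deltas": [[[-0.3,0.5,0.1],0,0.5],[[-0.4,0.85,0.1],0,0.5],[[-0.4,0.85,0.1],0,0.5]]}}

```text
time: 19.25
position: [0.4734, 0.1401, 0.0582]
ee_rot: [-89.6, -18.7, -12.7]
contact_force: [0.1, -0.4, -1.5]
gripper_width: 0.15
```

```bash
python3 - <<'E'
from h import *
show();to((.473,.1385,.0585),(.518,.130,.0585),(.518,.130,.0575))
cv2.imwrite('pics/s5.png',camera('side')[:,:,::-1]);cv2.imwrite('pics/t5.png',camera('top')[:,:,::-1])
a=cv2.imread('pics/t5.png')[130:250,160:260];b=cv2.imread('pics/s5.png')[230:350,180:280]
cv2.imwrite('pics/c5.png',np.hstack([cv2.resize(a,(400,480)),cv2.resize(b,(400,480))]))
E
```

```text
t 19.25 q [-68.8  31.6  50.7 135.5 -60.   14.7 108.8] p [0.473 0.14  0.058] F [ 0.051 -0.37  -1.493] w 0.14962053939862105
d [ 0.314 -0.064 -0.947] tilt 18.678599834746922 az -11.585705862006606 x [ 0.924 -0.209  0.32 ] z [0.219 0.976 0.006]
(0.473, 0.1385, 0.0585) ->cm [ 0.   -0.03 -0.17]
(0.518, 0.13, 0.0585) ->cm [ 4.34  1.44 -0.01]
(0.518, 0.13, 0.0575) ->cm [ 4.31  1.53 -0.01]
```

View pics/c5.png

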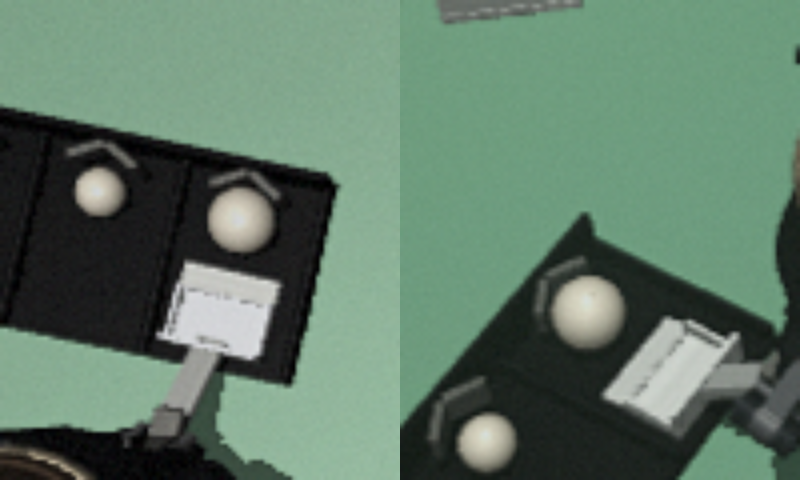

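{"fn": "carry_out", "kwargs": {"deltas": [[[0.2,0.2,0],0,0.5],[[0.8,0.35,0],0,0.5],[[1.5,0.58,0],0,0.5],[[2.2,0.8,0],0,0.5],[[2.9,1.05,0],0,0.5],[[3.5,1.25,0],0,0.5],[[4.0,1.43,0],0,0.5],[[4.0,1.43,0],0,0.5]]}}

```text
time: 20.35
position: [0.5153, 0.1305, 0.0575]
ee_rot: [-89.6, -18.7, -12.8]
contact_force: [0.2, -0.6, 0.1]
gripper_width: 0.156
```

```bash
python3 - <<'E'
from h import *
show();to((.518,.130,.0575))
cv2.imwrite('pics/s6.png',camera('side')[:,:,::-1]);cv2.imwrite('pics/t6.png',camera('top')[:,:,::-1])
a=cv2.imread('pics/t6.png')[130:250,160:260];b=cv2.imread('pics/s6.png')[230:350,180:280]
cv2.imwrite('pics/c6.png',np.hstack([cv2.resize(a,(400,480)),cv2.resize(b,(400,480))]))
E
```

```text
t 20.35 q [-63.8  33.9  50.1 130.9 -59.1  17.4 110.4] p [0.515 0.131 0.058] F [ 0.212 -0.574  0.089] w 0.15591314793404837
d [ 0.314 -0.065 -0.947] tilt 18.705004111604055 az -11.667742535784301 x [ 0.924 -0.209  0.321] z [0.219 0.976 0.006]
(0.518, 0.13, 0.0575) ->cm [0.26 0.09 0.01]
```

View pics/c6.png

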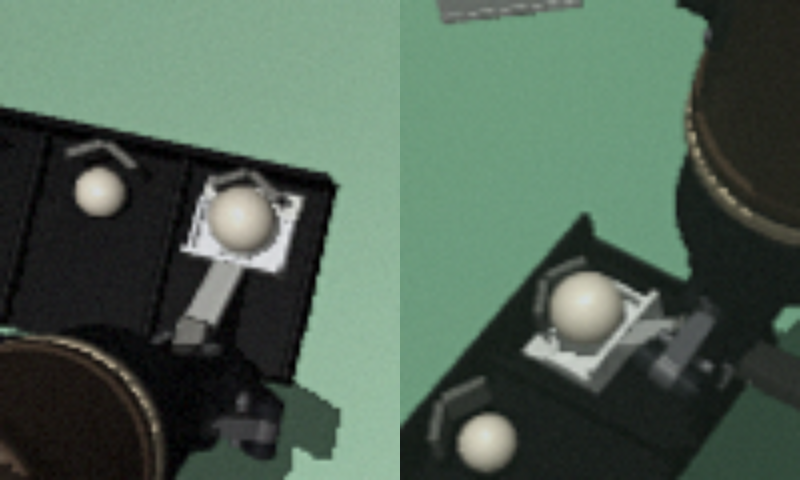

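{"fn": "carry_out", "kwargs": {"deltas": [[[0.3,0.1,0],0,0.5],[[0.3,0.1,0],0,0.5],[[0,0,0],0,0.5],[[-0.7,-0.22,0],0,0.5],[[-1.4,-0.45,0],0,0.5],[[-2.1,-0.68,0],0,0.5],[[-2.8,-0.92,0],0,0.5],[[-2.8,-0.92,0],0,0.5]]}}

```text
time: 21.45
position: [0.4849, 0.1377, 0.0571]
ee_rot: [-89.6, -18.6, -12.7]
contact_force: [-5.4, 1.2, 10.2]
gripper_width: 0.154
```

```bash
python3 - <<'E'
from h import *
show();to((.482,.1375,.09),(.51,.13,.13))
cv2.imwrite('pics/s7.png',camera('side')[:,:,::-1]);cv2.imwrite('pics/t7.png',camera('top')[:,:,::-1])
a=cv2.imread('pics/t7.png')[130:250,160:260];b=cv2.imread('pics/s7.png')[230:350,180:280]
cv2.imwrite('pics/c7.png',np.hstack([cv2.resize(a,(400,480)),cv2.resize(b,(400,480))]))
E
```

```text
t 21.45 q [-67.1  32.3  50.2 134.3 -59.9  15.4 109.5] p [0.485 0.138 0.057] F [-5.419  1.201 10.174] w 0.15378080747922968
d [ 0.313 -0.064 -0.948] tilt 18.597647466375598 az -11.509975604760404 x [ 0.925 -0.209  0.319] z [0.218 0.976 0.006]
(0.482, 0.1375, 0.09) ->cm [ 0.79 -3.21 -0.06]
(0.51, 0.13, 0.13) ->cm [ 4.81 -6.08 -0.15]
```

View pics/c7.png

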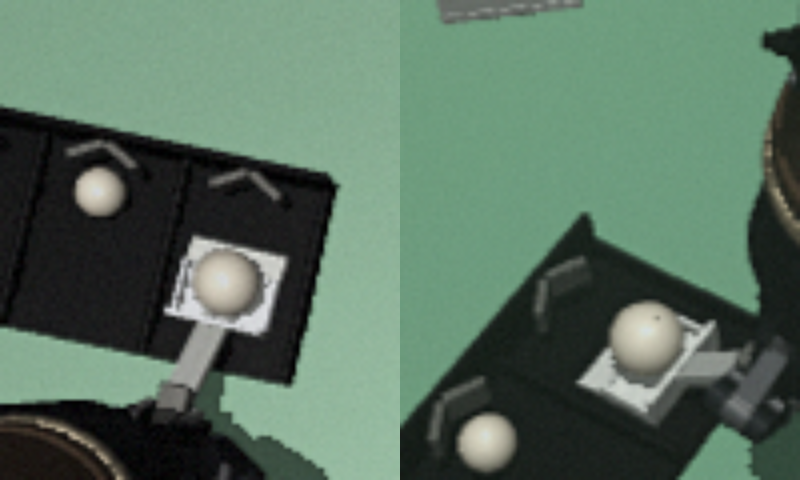

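```bash
python3 - <<'E'
from h import *
to((.485,.1375,.09),(.485,.1375,.16),(.55,.06,.2),(.6,-.1,.22),(.61,-.2,.22))
E
```

```text
(0.485, 0.1375, 0.09) ->cm [ 1.07 -3.12  0.02]
(0.485, 0.1375, 0.16) ->cm [ 3.3  -9.76  0.06]
(0.55, 0.06, 0.2) ->cm [ 12.2  -11.03  -6.06]
(0.6, -0.1, 0.22) ->cm [ 20.8  -10.35 -20.57]
(0.61, -0.2, 0.22) ->cm [ 23.81  -9.4  -30.11]
```

{"fn": "carry_out", "kwargs": {"deltas": [[[0.1,-0.3,0],0,0.5],[[0.4,-1.2,0],0,0.5],[[1.07,-3.1,0],0,0.5],[[1.8,-5.2,0],0,0.5],[[2.5,-7.4,0],0,0.5],[[3.0,-8.9,0],0,0.5],[[3.3,-9.7,0],0,0.5],[[3.3,-9.7,0],0,0.5]]}}

```text
time: 22.55
position: [0.4858, 0.137, 0.1599]
ee_rot: [-89.6, -18.6, -12.7]
contact_force: [-0.1, 0.4, -1.3]
gripper_width: 0.156
```

```bash
python3 - <<'E'
from h import *
show();to((.55,.06,.2),(.6,-.1,.22),(.61,-.2,.22))
cv2.imwrite('pics/s8.png',camera('side')[:,:,::-1]);cv2.imwrite('pics/t8.png',camera('top')[:,:,::-1])
a=cv2.imread('pics/t8.png')[110:230,160:260];b=cv2.imread('pics/s8.png')[190:310,180:280]
cv2.imwrite('pics/c8.png',np.hstack([cv2.resize(a,(400,480)),cv2.resize(b,(400,480))]))
E
```

```text
t 22.55 q [-85.   26.5  74.7 129.4 -35.8  30.1  90.7] p [0.486 0.137 0.16 ] F [-0.105  0.401 -1.253] w 0.1560575378565531
d [ 0.313 -0.063 -0.948] tilt 18.645175195520203 az -11.40756747910188 x [ 0.924 -0.209  0.32 ] z [0.218 0.976 0.007]
(0.55, 0.06, 0.2) ->cm [ 8.82 -1.3  -6.08]
(0.6, -0.1, 0.22) ->cm [ 17.43  -0.62 -20.59]
(0.61, -0.2, 0.22) ->cm [ 20.44   0.32 -30.13]
```

View pics/c8.png

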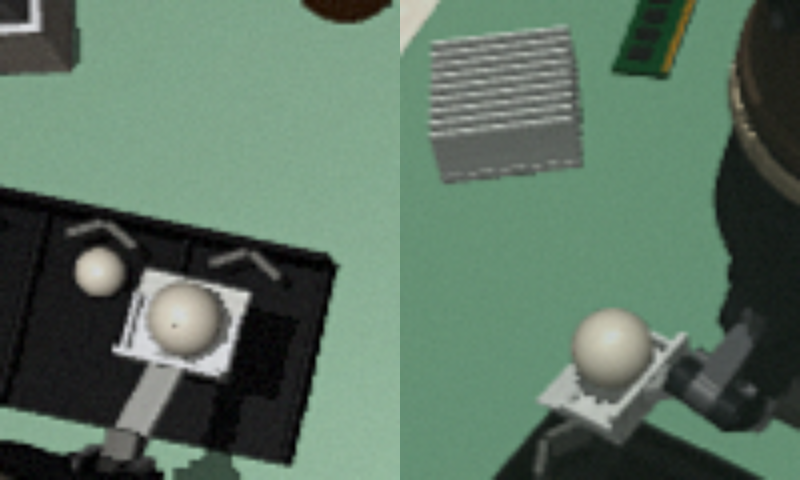

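{"fn": "carry_out", "kwargs": {"deltas": [[[0.5,-0.1,-0.3],0,0.5],[[1.6,-0.2,-1.1],0,0.5],[[3.2,-0.5,-2.2],0,0.5],[[5.1,-0.8,-3.5],0,0.5],[[7,-1,-4.9],0,0.5],[[8.8,-1.1,-6.5],0,0.5],[[10.4,-1.1,-8.4],0,0.5],[[11.8,-1,-10.4],0,0.5]]}}

```text
time: 23.65
position: [0.57, 0.0091, 0.2068]
ee_rot: [-89.7, -18.7, -12.8]
contact_force: [0.0, 0.3, -1.6]
gripper_width: 0.153
```

```bash
python3 - <<'E'
from h import *
show();to((.6,-.1,.22),(.61,-.2,.22))
E
```

```text
t 23.65 q [-62.   23.4  69.2 119.7 -32.6  36.4 103.2] p [0.57  0.009 0.207] F [ 0.006  0.255 -1.638] w 0.1529980709833545
d [ 0.314 -0.065 -0.947] tilt 18.71749700301207 az -11.71512747179026 x [ 0.924 -0.21   0.321] z [0.22  0.976 0.006]
(0.6, -0.1, 0.22) ->cm [ 5.48  0.41 -9.98]
(0.61, -0.2, 0.22) ->cm [  8.5    1.37 -19.52]
```

{"fn": "carry_out", "kwargs": {"deltas": [[[0.7,0.05,-1.2],0,0.5],[[2,0.15,-3.5],0,0.5],[[3.5,0.3,-6.2],0,0.5],[[5,0.4,-9],0,0.5],[[6.2,0.7,-12],0,0.5],[[7.2,1,-15],0,0.5],[[8,1.2,-17.8],0,0.5],[[8.5,1.37,-19.5],0,0.5]]}}

```text
time: 24.65
position: [0.6089, -0.2014, 0.2198]
ee_rot: [-89.7, -18.7, -12.9]
contact_force: [0.7, 0.2, -0.8]
gripper_width: 0.159
```

```bash
cat > pour.py <<'E'
from h import *
show()
s,p,R=st(); d=R[:,1]; x=R[:,0]
cup=np.array([.5438,-.249])
h=np.array([d[0],d[1],0]);h/=np.linalg.norm(h)   # level spoon heading
S0=np.c_[h,np.cross([0,0,1],h),[0,0,1]]
print('heading',np.degrees(np.arctan2(h[1],h[0])),'q7',s['q'][6])
back=.008
def plan(sp,ztip,over):
    Rs=Ro.from_rotvec(d*np.radians(sp)).as_matrix(); S=Rs@S0
    nose=S@np.array([.095,0,-.0586]); bl=S@np.array([.095,0,-.0426])
    hd=S[:2,0]/np.linalg.norm(S[:2,0])
    G=np.zeros(3); G[:2]=cup-over*hd-bl[:2]; G[2]=ztip-nose[2]
    return G+back*d,np.degrees(np.arcsin(-S[2,0])),np.degrees(np.arcsin(S[2,1]))
E
python3 - <<'E'
from pour import *
for sp,zt in ((0,.15),(40,.12),(80,.09),(100,.07),(110,.055),(120,.045),(135,.04),(150,.038),(165,.038),(180,.038)):
    t,pi,ro=plan(sp,zt,.008); print(sp,t,'pitch %.1f roll %.1f'%(pi,ro),(R.T@(t-p)*100).round(2))
E
```

```text
t 24.65 q [-26.7  25.5  56.7 109.7 -38.5  42.5 126.9] p [ 0.609 -0.201  0.22 ] F [ 0.712  0.169 -0.762] w 0.15851405820320297
d [ 0.314 -0.067 -0.947] tilt 18.7173585993321 az -11.964255959886385 x [ 0.923 -0.211  0.321] z [0.222 0.975 0.005]
heading -11.964255959886385 q7 126.91476768670243
0 [ 0.446 -0.228  0.201] pitch -0.0 roll 0.0 [-15.12  -3.17  -6.24]
40 [ 0.475 -0.179  0.176] pitch 4.1 roll 11.9 [-14.24  -0.24  -0.83]
80 [ 0.527 -0.161  0.16 ] pitch 14.5 roll 18.4 [-10.36   2.83   2.12]
100 [ 0.554 -0.166  0.148] pitch 20.9 roll 18.4 [-8.12  4.86  2.18]
110 [ 0.566 -0.173  0.137] pitch 24.1 roll 17.6 [-7.2   6.35  1.84]
120 [ 0.578 -0.181  0.13 ] pitch 27.1 roll 16.1 [-6.19  7.36  1.25]
135 [ 0.591 -0.198  0.13 ] pitch 31.3 roll 13.1 [-4.58  7.93 -0.05]
150 [ 0.601 -0.217  0.132] pitch 34.6 roll 9.2 [-3.26  8.19 -1.78]
165 [ 0.604 -0.239  0.134] pitch 36.7 roll 4.8 [-2.37  8.24 -3.82]
180 [ 0.603 -0.261  0.135] pitch 37.4 roll 0.0 [-2.04  8.26 -6.04]
```

{"fn": "carry_out", "kwargs": {"deltas": [[[-0.4,0,0],4,0.5],[[-1.4,0.2,0.3],12,0.5],[[-2.8,0.5,0.6],22,0.5],[[-4.4,0.9,1],32,0.5],[[-6,1.4,1.4],42,0.5],[[-7.6,2,1.7],52,0.5],[[-9,2.5,2],61,0.5],[[-9.9,2.7,2.1],68,0.5]]}}

```text
time: 25.65
position: [0.5302, -0.1593, 0.1619]
ee_rot: [-72.5, -6.5, -82.0]
contact_force: [0.7, 0.2, -0.2]
gripper_width: 0.147
```

```bash
python3 - <<'E'
from h import *
show()
cv2.imwrite('pics/s9.png',camera('side')[:,:,::-1]);cv2.imwrite('pics/t9.png',camera('top')[:,:,::-1])
a=cv2.imread('pics/t9.png')[130:290,350:510];b=cv2.imread('pics/s9.png')[110:270,240:400]
cv2.imwrite('pics/c9.png',np.hstack([cv2.resize(a,(400,400)),cv2.resize(b,(400,400))]))
E
```

```text
t 25.65 q [-39.9  29.2  71.6 125.1 -56.5  38.8  77.5] p [ 0.53  -0.159  0.162] F [ 0.695  0.233 -0.199] w 0.14724245586470236
d [ 0.313 -0.065 -0.947] tilt 18.650245979813093 az -11.772405344123975 x [ 0.138 -0.984  0.113] z [0.94  0.167 0.299]
```

View pics/c9.png

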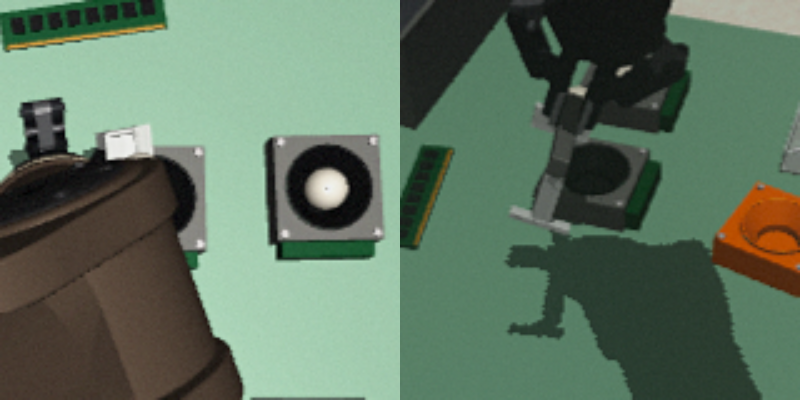

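```bash
python3 - <<'E'
from h import *
a=cv2.imread('pics/t9.png')[165:215,380:430];b=cv2.imread('pics/s9.png')[130:180,270:320]
cv2.imwrite('pics/c10.png',np.hstack([cv2.resize(a,(400,400),interpolation=2),cv2.resize(np.clip(b*1.7,0,255).astype(np.uint8),(400,400),interpolation=2)]))
from pour import *
s,p,R=st()
# expected ball position
cur=68; d=R[:,1];Rs=Ro.from_rotvec(d*np.radians(cur)).as_matrix();S=Rs@S0
B=p-.008*d+S@np.array([.075,0,-.0416]);print(B,proj('top',B),proj('side',B))
E
```

```text
t 25.75 q [-39.9  29.1  71.6 125.1 -56.5  38.8  77.6] p [ 0.53  -0.159  0.162] F [ 0.212 -0.52  -1.315] w 0.15417361989309689
d [ 0.312 -0.065 -0.948] tilt 18.601979091250318 az -11.740354708923846 x [ 0.141 -0.983  0.114] z [0.939 0.169 0.298]
heading -11.740354708923848 q7 77.60249183916872
[ 0.556 -0.219  0.116] [402.402 193.468] [305.41  152.081]
```

View pics/c10.png

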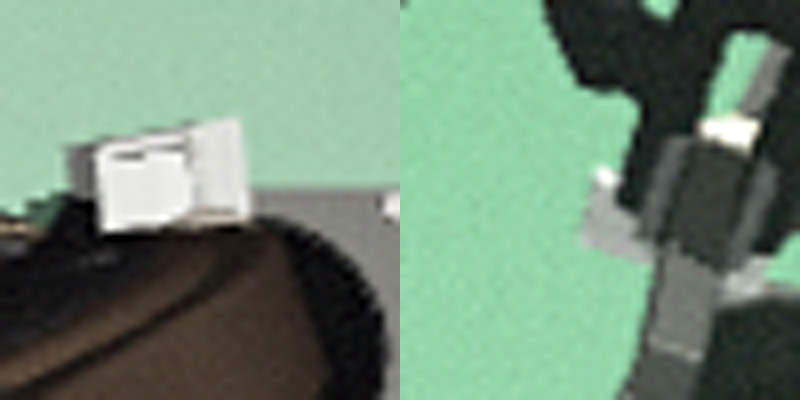

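View pics/s9.png

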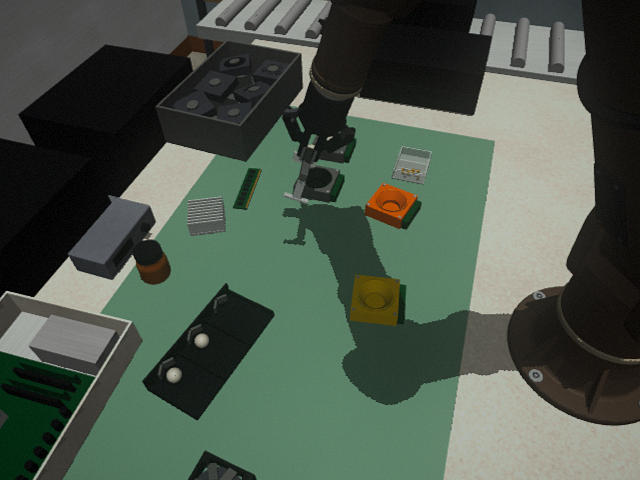

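```bash
python3 - <<'E'
from pour import *
# check spin from level: z horizontal at level
R0=np.c_[np.cross(d,[0,0,0]+np.cross([0,0,1],h)),d,np.cross([0,0,1],h)]
print('spin now',np.degrees(Ro.from_matrix(R0.T@R).as_rotvec()))
for sp,zt in ((78,.085),(88,.07),(98,.06),(108,.052),(118,.045),(128,.042),(138,.04),(148,.039),(158,.038),(168,.038),(180,.038)):
    t,pi,ro=plan(sp,zt,.006); print(sp,sp-68,t,'pitch %.1f roll %.1f'%(pi,ro),(R.T@(t-p)*100).round(2))
E
```

```text
t 25.75 q [-39.9  29.1  71.6 125.1 -56.5  38.8  77.6] p [ 0.53  -0.159  0.162] F [ 0.212 -0.52  -1.315] w 0.15417361989309689
d [ 0.312 -0.065 -0.948] tilt 18.601979091250318 az -11.740354708923846 x [ 0.141 -0.983  0.114] z [0.939 0.169 0.298]
heading -11.740354708923848 q7 77.60249183916872
spin now [-0.    69.099 -0.   ]
78 10 [ 0.524 -0.163  0.154] pitch 13.9 roll 18.2 [ 0.18  0.56 -0.84]
88 20 [ 0.538 -0.164  0.143] pitch 17.0 roll 18.6 [0.34 2.04 0.09]
98 30 [ 0.551 -0.167  0.137] pitch 20.1 roll 18.4 [0.79 3.05 1.09]
108 40 [ 0.563 -0.173  0.133] pitch 23.3 roll 17.7 [1.49 3.87 2.04]
118 50 [ 0.575 -0.181  0.129] pitch 26.4 roll 16.4 [2.39 4.59 2.86]
128 60 [ 0.584 -0.191  0.13 ] pitch 29.2 roll 14.6 [3.5  4.92 3.62]
138 70 [ 0.592 -0.202  0.131] pitch 31.8 roll 12.3 [4.77 5.16 4.19]
148 80 [ 0.598 -0.215  0.132] pitch 34.0 roll 9.7 [6.14 5.3  4.57]
158 90 [ 0.602 -0.229  0.133] pitch 35.6 roll 6.9 [7.57 5.42 4.69]
168 100 [ 0.603 -0.244  0.134] pitch 36.7 roll 3.8 [9.02 5.44 4.6 ]
180 112 [ 0.601 -0.261  0.135] pitch 37.2 roll 0.0 [10.71  5.45  4.15]
```

{"fn": "carry_out", "kwargs": {"deltas": [[[0.1,0.5,-0.5],8,0.5],[[0.3,1.6,-0.1],17,0.5],[[0.6,2.6,0.7],26,0.5],[[1.2,3.5,1.7],36,0.5],[[2.0,4.3,2.5],46,0.5],[[2.9,4.75,3.2],55,0.5],[[4.1,5.0,3.9],65,0.5],[[5.4,5.25,4.4],75,0.5]]}}

```text
time: 26.75
position: [0.5974, -0.2086, 0.1321]
ee_rot: [-78.8, 15.0, -154.3]
contact_force: [1.4, -0.4, -1.0]
gripper_width: 0.152
```

```bash
python3 - <<'E'
from pour import *
cv2.imwrite('pics/s11.png',camera('side')[:,:,::-1]);cv2.imwrite('pics/t11.png',camera('top')[:,:,::-1])
a=cv2.imread('pics/t11.png')[150:270,370:490];b=cv2.imread('pics/s11.png')[110:230,250:370]
cv2.imwrite('pics/c11.png',np.hstack([cv2.resize(a,(400,400)),np.clip(cv2.resize(b,(400,400)).astype(float)*1.5,0,255).astype(np.uint8)]))
s,p,R=st()
for sp in (150,160,170,180):
    t,pi,ro=plan(sp,.038,.006); print(sp,t,'pitch %.1f roll %.1f'%(pi,ro),(R.T@(t-p)*100).round(2))
R0=np.c_[np.cross(d,[0,0,0]+np.cross([0,0,1],h)),d,np.cross([0,0,1],h)]
print('spin now',np.degrees(Ro.from_matrix(R0.T@R).as_rotvec()))
E
```

```text
t 26.75 q [-30.6  44.3  73.1 116.5 -70.5  51.   13.4] p [ 0.597 -0.209  0.132] F [ 1.443 -0.427 -1.02 ] w 0.15169733515234657
d [ 0.314 -0.065 -0.947] tilt 18.692913699897105 az -11.716270079916928 x [-0.87  -0.419 -0.26 ] z [ 0.38  -0.906  0.188]
heading -11.716270079916926 q7 13.364080319263287
150 [ 0.599 -0.218  0.132] pitch 34.5 roll 9.2 [0.25 0.17 0.78]
160 [ 0.602 -0.232  0.133] pitch 36.1 roll 6.3 [0.52 0.2  2.2 ]
170 [ 0.603 -0.246  0.134] pitch 37.1 roll 3.2 [1.04 0.22 3.55]
180 [ 0.601 -0.261  0.135] pitch 37.4 roll 0.0 [1.79 0.23 4.8 ]
spin now [  0.017 143.977  -0.135]
```

View pics/c11.png

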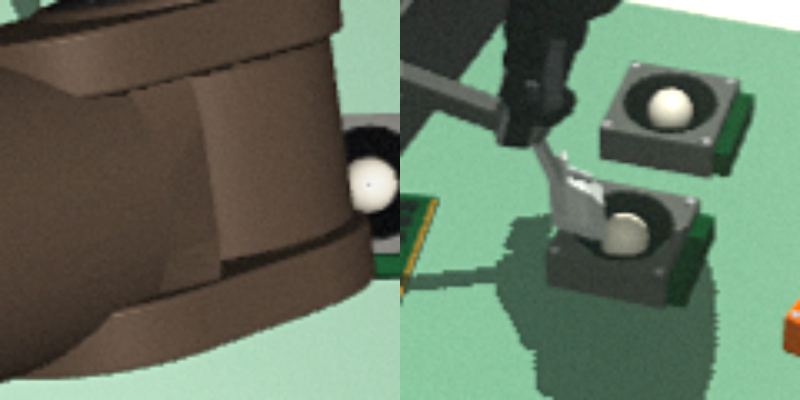

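```bash
python3 - <<'E'
from h import *
to((.605,-.21,.18),(.61,-.2,.22),(.60,-.15,.22))
print(proj('side',(.5438,-.249,.021)),proj('top',(.5438,-.249,.021)))
E
```

```text
(0.605, -0.21, 0.18) ->cm [-1.89 -4.27  1.23]
(0.61, -0.2, 0.22) ->cm [-3.78 -7.96  1.27]
(0.6, -0.15, 0.22) ->cm [-5.01 -8.61 -3.63]
[316.98002008 180.03233027] [409.94694269 209.79100379]
```

{"fn": "carry_out", "kwargs": {"deltas": [[[-0.4,-1,0.3],0,0.5],[[-1.2,-2.7,0.8],0,0.5],[[-1.9,-4.3,1.2],0,0.5],[[-2.8,-6,1.2],-8,0.5],[[-3.8,-8,1.3],-18,0.5],[[-4.2,-8.2,0],-28,0.5],[[-4.6,-8.4,-1.8],-38,0.5],[[-5,-8.6,-3.6],-48,0.5]]}}

```text
time: 27.85
position: [0.5991, -0.1475, 0.2204]
ee_rot: [-71.3, 1.8, -106.8]
contact_force: [-0.2, 0.2, -1.4]
gripper_width: 0.153
```

```bash
python3 - <<'E'
from h import *
show();to((.60,-.1,.22),(.56,-.06,.2))
a=camera('side')[:,:,::-1];cv2.imwrite('pics/s12.png',a)
cv2.imwrite('pics/c12.png',cv2.resize(a[100:250,240:400],(640,600)))
E
```

```text
t 27.85 q [-40.6  28.8  70.3 113.3 -45.5  45.2  35.6] p [ 0.599 -0.148  0.22 ] F [-0.152  0.248 -1.37 ] w 0.15312333043232168
d [ 0.315 -0.064 -0.947] tilt 18.73676971904692 az -11.48182361556238 x [-0.289 -0.957 -0.031] z [ 0.904 -0.283  0.32 ]
(0.6, -0.1, 0.22) ->cm [-4.57 -0.24 -1.28]
(0.56, -0.06, 0.2) ->cm [-7.18  0.14 -6.67]
```

View pics/c12.png

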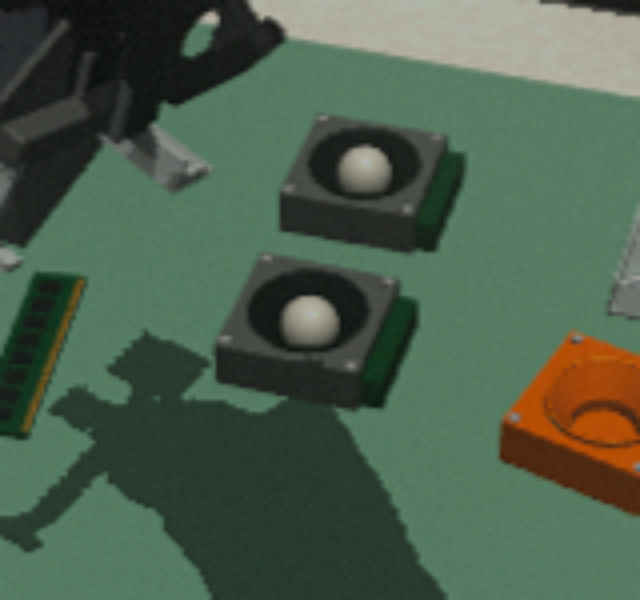

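{"fn": "carry_out", "kwargs": {"deltas": [[[-0.8,0,-0.6],-10,0.5],[[-1.8,0,-1.4],-20,0.5],[[-2.8,0,-2.3],-30.5,0.5],[[-3.8,0,-3.2],-41,0.5],[[-4.8,0,-4.2],-51.5,0.5],[[-5.8,0,-5.2],-62,0.5],[[-6.6,0,-6],-72.5,0.5],[[-7.2,0.1,-6.7],-83,0.5]]}}

```text
time: 28.9
position: [0.5607, -0.0597, 0.2004]
ee_rot: [-85.7, -18.3, -24.9]
contact_force: [1.4, -0.2, 0.1]
gripper_width: 0.15
```

```bash
python3 - <<'E'
from h import *
show();to((.53,-.055,.12))
s,p,R=st()
for th in np.arange(-14,-6,.5):
    print(th,(R[:,2]*np.cos(np.radians(th))+R[:,0]*np.sin(np.radians(th)))[2].round(4),end='; ')
E
```

```text
t 28.9 q [-44.4  16.7  53.2 120.9 -22.   31.7  88.2] p [ 0.561 -0.06   0.2  ] F [ 1.447 -0.225  0.076] w 0.15049744820385438
d [ 0.315 -0.064 -0.947] tilt 18.74612460671946 az -11.465385806296018 x [ 0.861 -0.401  0.313] z [0.399 0.914 0.071]
(0.53, -0.055, 0.12) ->cm [-5.35  6.62 -1.37]
-14.0 -0.0068; -13.5 -0.004; -13.0 -0.0012; -12.5 0.0016; -12.0 0.0044; -11.5 0.0072; -11.0 0.0101; -10.5 0.0129; -10.0 0.0157; -9.5 0.0185; -9.0 0.0213; -8.5 0.0241; -8.0 0.0268; -7.5 0.0296; -7.0 0.0324; -6.5 0.0352;
```

{"fn": "carry_out", "kwargs": {"deltas": [[[-1,1.2,-0.3],-6,0.5],[[-2.2,2.6,-0.6],-11.7,0.5],[[-3.5,4.2,-0.9],-11.7,0.5],[[-4.6,5.7,-1.2],-11.7,0.5],[[-5.3,6.6,-1.4],-11.7,0.5],[[-5.3,6.6,-1.4],-11.7,0.5]]}}

```text
time: 29.65
position: [0.5298, -0.0557, 0.1196]
ee_rot: [-89.5, -18.6, -13.0]
contact_force: [-0.1, -0.2, -0.7]
gripper_width: 0.153
```

```bash
python3 - <<'E'
from h import *
show();to((.525,-.055,.07),(.525,-.055,.057),(.525,-.055,.0525))
E
```

```text
t 29.65 q [-32.8  20.1  38.1 129.1 -29.9  18.4 105.7] p [ 0.53  -0.056  0.12 ] F [-0.053 -0.164 -0.669] w 0.15271463906799637
d [ 0.313 -0.064 -0.947] tilt 18.654322737403394 az -11.619959812158228 x [ 0.923 -0.214  0.32 ] z [0.223 0.975 0.008]
(0.525, -0.055, 0.07) ->cm [-2.05  4.55 -0.08]
(0.525, -0.055, 0.057) ->cm [-2.46  5.78 -0.09]
(0.525, -0.055, 0.0525) ->cm [-2.61  6.21 -0.09]
```

{"fn": "carry_out", "kwargs": {"deltas": [[[-0.6,1.4,0],0,0.5],[[-1.3,3,-0.1],0,0.5],[[-2.05,4.55,-0.1],0,0.5],[[-2.3,5.2,-0.1],0,0.5],[[-2.46,5.8,-0.1],0,0.5],[[-2.46,5.8,-0.1],0,0.5]]}}

```text
time: 30.4
position: [0.5258, -0.0548, 0.0569]
ee_rot: [-89.5, -18.7, -13.1]
contact_force: [0.4, 0.5, -0.1]
gripper_width: 0.151
```

```bash
python3 - <<'E'
from h import *
show();to((.525,-.055,.0545),(.525,-.055,.0525))
E
```

```text
t 30.4 q [-19.7  25.5  21.7 131.7 -40.2   7.8 114.7] p [ 0.526 -0.055  0.057] F [ 0.352  0.493 -0.123] w 0.15062730828405935
d [ 0.314 -0.064 -0.947] tilt 18.693261278727647 az -11.595345813486272 x [ 0.923 -0.214  0.32 ] z [0.224 0.975 0.008]
(0.525, -0.055, 0.0545) ->cm [-0.15  0.2  -0.04]
(0.525, -0.055, 0.0525) ->cm [-0.21  0.39 -0.04]
```

{"fn": "carry_out", "kwargs": {"deltas": [[[0,0.2,0],0,0.5],[[-0.1,0.35,0],0,0.5],[[-0.15,0.48,0],0,0.5],[[-0.15,0.48,0],0,0.5]]}}

```text
time: 30.9
position: [0.526, -0.0547, 0.0521]
ee_rot: [-89.5, -18.7, -13.1]
contact_force: [0.1, -0.0, 5.0]
gripper_width: 0.154
```

```bash
python3 - <<'E'
from h import *
show()
a=camera('side')[:,:,::-1];cv2.imwrite('pics/s13.png',a)
cv2.imwrite('pics/c13.png',cv2.resize(a[170:290,220:380],(800,600)))
E
```

```text
t 30.9 q [-19.3  26.1  21.1 131.9 -44.    7.1 118.4] p [ 0.526 -0.055  0.052] F [ 0.071 -0.002  5.045] w 0.1544246150178143
d [ 0.315 -0.064 -0.947] tilt 18.730204044108863 az -11.54636127299302 x [ 0.923 -0.214  0.321] z [0.223 0.975 0.008]
```

View pics/c13.png

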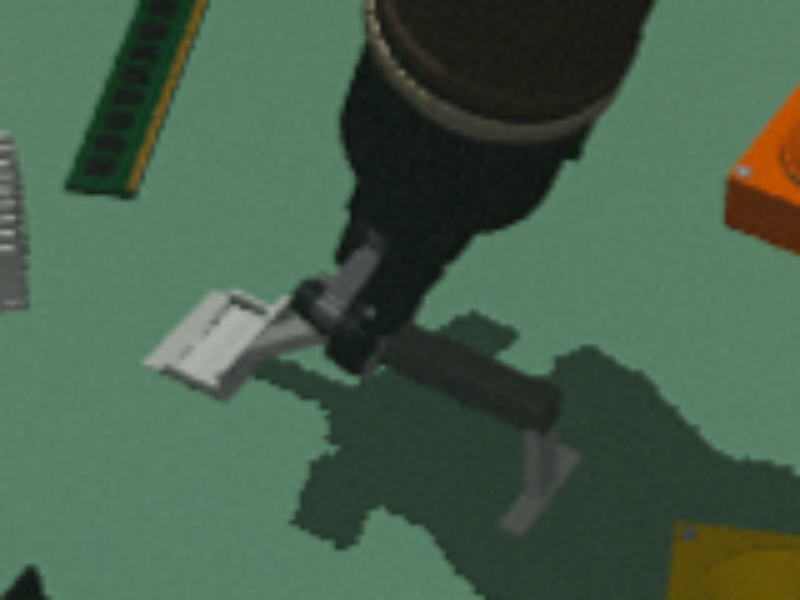

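{"fn": "carry_out", "kwargs": {"deltas": [[[0,0,0],0,2],[[0,0,0],0,3],[[0,0,0],0,4.5],[[0,0,0],0,6],[[0,0,0],0,6],[[0,-0.6,0],0,6],[[0,-1.5,0],0,6]]}}

```text
time: 31.82
position: [0.5206, -0.0539, 0.0662]
ee_rot: [-89.5, -18.6, -13.1]
contact_force: [0.3, -0.0, -0.1]
gripper_width: 0.705
```

```bash
python3 - <<'E'
from h import *
show();to((.52,-.055,.12),(.55,-.055,.22))
E
```

```text
t 31.825 q [-23.1  24.5  25.8 132.3 -42.5   9.4 117. ] p [ 0.521 -0.054  0.066] F [ 0.277 -0.028 -0.083] w 0.7053853354700477
d [ 0.313 -0.064 -0.948] tilt 18.647547385439786 az -11.625573520474779 x [ 0.923 -0.215  0.32 ] z [0.224 0.975 0.008]
(0.52, -0.055, 0.12) ->cm [ 1.69 -5.11 -0.08]
(0.55, -0.055, 0.22) ->cm [  7.66 -13.65   0.67]
```

{"fn": "carry_out", "kwargs": {"deltas": [[[0.4,-1.2,0],0,6],[[1,-3,0],0,6],[[1.7,-5,0],0,6],[[3.5,-8,0.2],0,6],[[5.5,-11,0.4],0,6],[[7.6,-13.6,0.6],0,6],[[7.6,-13.6,-9],0,6],[[7.6,-13.6,-14],0,6]]}}

```text
time: 32.83
position: [0.5223, -0.1765, 0.219]
ee_rot: [-89.5, -18.7, -12.8]
contact_force: [0.8, -0.4, 0.1]
gripper_width: 0.704
```

```bash
python3 - <<'E'
from h import *
show()
a=camera('side')[:,:,::-1];cv2.imwrite('pics/s14.png',a);t=camera('top')[:,:,::-1];cv2.imwrite('pics/t14.png',t)
cv2.imwrite('pics/c14.png',np.hstack([cv2.resize(a[100:340,200:440],(400,400)),cv2.resize(t[120:360,270:510],(400,400))]))
E
```

```text
t 32.825 q [-31.8  13.4  55.3 121.  -25.1  34.9 116.9] p [ 0.522 -0.177  0.219] F [ 0.826 -0.439  0.137] w 0.7041729006597951
d [ 0.315 -0.063 -0.947] tilt 18.74867949409429 az -11.25851956725139 x [ 0.924 -0.209  0.321] z [0.218 0.976 0.008]
```

View pics/c14.png

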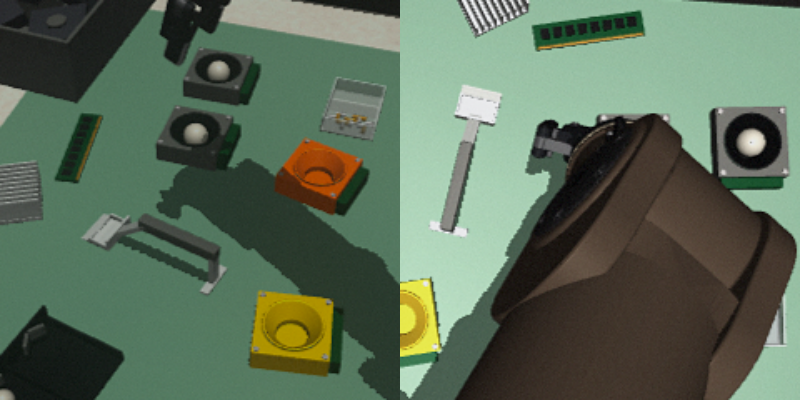

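{"fn": "carry_out", "kwargs": {"deltas": [[[0,-1,0],0,6],[[0,-1,0],0,6],[[0,-1,0],0,6]]}}

```text
time: 33.3
position: [0.5186, -0.1759, 0.2275]
ee_rot: [-89.5, -18.7, -13.0]
contact_force: [0.3, 0.1, -0.1]
gripper_width: 0.7
```

```bash
python3 - <<'E'
from h import *
print(close_job()); print(read_state()['time'])
E
```

```text
the job is handed in; nothing more can be done
None
the job is handed in; nothing more can be done
```

The large ball is in the empty grey cup, and the spoon is standing on the bench, released. I handed the job in at about 33 s of the 67 s allowed.

**How the tipping worked:** the moves only turn the tool about its own axis, so I could not tip the spoon directly. I first tilted the tool about 19° by driving it to its reach limit. I gripped the spoon, scooped the ball from its lane, and backed out before lifting. Turning the tool about 144° over the cup then brought the nose down to about 33°, with its tip planned about 1 cm above the rim, and the ball rolled in. The gripper was never near the ball. Then I turned the spoon back level, set it down and let go.

**Last checks:**
- **Ball:** in the side view it sits at (318, 180) px, against the (317, 180) px expected for a seated ball. This matches the neighbouring housing that already held a ball.
- **Spoon:** it stands upright, slightly ahead of and to the left of where it started, and turned about 17° from its first heading.
- **Robot:** the gripper is open and clear, with wrist force near zero. The largest contact forces I saw were about 10 N pressing the spoon on the tray floor and 5 N setting it down.

**What disagreed or was close:**
- While setting up the tilt, several joints ran right up to their range limits. The measured angles stayed inside.
- One fast swing in free air showed about 28 N at the wrist.
- The grip pulled the spoon round by about 17° to line up with the jaws. It sat within 2° of the lane direction, so the scoop still worked.

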